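# Put up the shed tool rail

## Robot

A 6-joint arm with a two-finger parallel gripper is mounted at the origin on the work surface. World frame = base frame: x ahead of the robot, y to its left, z up, the work surface at z = 0. Lengths are in m, angles in rad, forces in N, time in s.
With the tool pointing down it reaches from about 0.25 to 0.725 m from the base axis. Payload 4 kg.
Tool frame: the origin (TCP) lies at the very end of the fingers, on their centre line; the grasp point (between the pads) lies 19 mm behind it; x points along the fingers, z is the direction in which the jaws open and shut, and the axes are right-handed (so a half turn about x gives the same grasp; the last joint's range is limited). The gripper opens to 85 mm and grips with 20 to 120 N. Pads are 22 mm wide; open, the fingers measure 114 mm over their backs; the gripper's body (76 mm by 85 mm) begins 54 mm behind the grasp point. The pads swing forward as they close: fully open they stand 13 mm farther back than shut.
Start: joints at [1.233, 0.241, 0.005, 1.335, 0, 1.571], TCP at [0.166, 0.472, 0.231] pointing down, gripper open.
Joint ranges: [-2.72, 2.72], [-1.05, 1.87], [-1.09, 1.28], [-1.99, 2.15], [-1.42, 1.44], [-3.14, 3.14]. Speed limits (rad/s): [2.79, 2.79, 3.14, 3.14, 3.14, 3.14].

## Interface

Orientations are given as a unit quaternion [x, y, z, w].
In Python, from workcell import bot gives the robot as it stands.
- The arm moves only by the tool apply_moves, never from a script. Its argument "targets" is one flat list of numbers, 7 for each row, row after row: the shift along the tool's x, y, z in units of 25 cm (1.0 is 25 cm), then the turn, a rotation vector about the tool's x, y, z in units of 0.5 rad (1.0 is 0.5 rad), then the opening, from 0 (shut) to 1 (fully open). In form: [tx, ty, tz, wx, wy, wz, claw, tx, ty, tz, wx, wy, wz, claw, ...]. A call has 1 to 12 rows; each row is the pose to reach, as a shift and turn from the pose commanded when the call began, along the tool's axes at that moment; what a row does not reach only later rows make up. A row lasts 1/12 s, in which the tool goes at most 41.7 mm and 7.16 degrees, less where a joint would pass 70% of its speed; a pose out of reach is approached as far as the arm can. A call with a number of a shift or a turn outside -1 to 1 is refused whole. A call with a gripper value outside its range is refused whole. The fingers move at their own pace and stop on an object; the grip force is fixed at half the most. Time passes only in rows, so rows that repeat a pose let the fingers close. It gives the time, the measured TCP pose, the force and the opening at its end, in the units of the state.
- bot.get_obs(): the state, without advancing time (a new reading comes with each control period).
- bot.camera(name): name is "side" or "top" or "wrist"; returns (picture, depth): 384x512x3 uint8, red, green, blue; 384x512 float32, m along the optical axis (not along the pixel's ray), 0 where there is no reading.
- bot.camera_params(name): a dict with "fx", "fy", "cx", "cy" (pixels), "T" (4x4, takes a point from camera to world coordinates); the wrist camera has in their place "tool_from_camera" (4x4, takes a point from camera to tool coordinates, whose origin is the TCP and whose axes are the tool frame's). Camera axes: x right, y up, looking along -z (the intrinsics and any distortion apply to the point x, -y, -z); pixel columns grow to the right and rows downward; lengths in m; the calibration is good to about 2 mm. A picture is of the moment at which its call begins: read the wrist's pose just before it. camera_params takes no time and is no camera call.
- bot.job_done(): hands the job in, once; it reports no verdict.
The state is a dict: "clock": time; "joint_pos": joint angles; "joint_vel": joint speeds; "tau": joint torques, N m; "eef_pos": TCP position; "tool_rot": TCP orientation; "ft_force": force on the tool from outside, world axes, zero at the start; "ft_torque": the same for the moment, N m; "grip_width": finger opening in m.
Only numpy, scipy, OpenCV 4.12 (cv2) and the standard library are available. Lean on these libraries where they do the work, as an engineer would, in place of code of your own. Each camera call takes 0.05 s, during which the arm holds its last target.

## Task

Put up the tool rail on the rack: first hook the loose plywood bracket into the slot of the empty middle upright and press it down fully home, so that its hole lines up with those of the two fitted brackets. Then take the steel rail rod from the wooden plant tray and, with the handle ending up on the rack's left-hand side as the robot sees it, slide it through all three holes until its handle comes up against the bracket; let go and leave the jug, seed tray, hand fork and torch where they are.

Things in the scene. Friction and masses are not known exactly. Their poses are not given: they have to be found in the camera images.
- rack: Rail rack, fixed to the bench: three dark steel uprights, 44 mm wide, 8 mm thick, 178 mm tall, on a wooden base. Origin on the bench under rail_line; x points away from the robot, square to the uprights (front faces at x = 72 mm), y left along the hole line, z up. Outer uprights carry fitted plywood brackets; the middle one (y = 0) is empty, with one slot.
- rail_line (a point): Middle of the line through the rack's rail holes, 140 mm above the bench; axes as the rack. Fitted brackets, 16 mm thick, at y = -62 and +62 mm (inner faces 54, outer faces 70 mm off), have 18 mm holes along y on this line and reach from x = -18 to 72 mm and z = -70 to +18 mm. When the loose bracket is home its hole is here too (it may hang 1 to 3 mm low).
- slot (a point): Middle of the sill (lower edge) of the slot in the middle upright, on its front face: 72 mm in x and -8 mm in z from rail_line, axes as the rack. The slot goes right through the 8 mm upright (free behind) and is 15 mm wide (y) and 34 mm high (z from 0 to +34 mm).
- bracket: Loose plywood bracket, 16 mm thick, 90 mm long, 88 mm high, windowed, about 160 g, standing upright. Origin on its underside, 70 mm below its hole; x from hole to back plate, y along the hole, z up. Steel back plate 36 mm wide, 88 mm high, back face at x = 72 mm. Behind it a 10 mm wide hook: neck at z = 62 to 72 mm, tab down to z = 47 mm, ending at x = 91 mm.
- bracket_hole (a point): Centre of the loose bracket's 18 mm hole; axes as the bracket. To hook in: hole 16 to 21 mm above rail_line, back plate facing the upright, push the hook through the slot till the plate meets the upright, then straight down till the neck sits on the sill. The tab slopes and draws the plate to the upright. Play when home: about 1 mm in x, 2 mm in y.
- bracket_grip (a point): Where to grip the loose bracket: middle of its level top arm, 36 mm behind the hole (x) and 6 mm above it. The arm is 16 mm thick (y) and 24 mm high, its top 12 mm above this point, open window below. Axes as the bracket.
- rod_mid (a point): Point on the rail rod's axis that comes to rail_line when home, 70 mm from the handle's shoulder. Steel rod 13 mm in diameter, 120 g, 200 mm long with handle. y is its axis, tip to handle; x, z are any square directions. Tip (tapered over 7 mm) at -85 mm, handle +70 to +115 mm. Starts level, 65 mm above the bench, in the plant tray's notches, handle to the robot's left.
- rod_handle (a point): Centre of the rod's round wooden handle (28 mm diameter, 45 mm long), on the axis 92.5 mm from rod_mid; grip here from above. It overhangs the tray. Axes as rod_mid.
- plant_tray: Wooden plant tray with a spring clip, fixed: 100 mm (x) by 110 mm (y), 68 mm high; the rod lies along y in notches in its end walls. Origin under its centre, z up.
- jug: Stainless steel measuring jug, 92 mm across, 115 mm high, with a side handle; origin under its centre. Bystander.
- seed_tray: Blue seed tray, 130 x 190 x 45 mm; origin under its centre. Bystander.
- weed_fork: Hand fork with a wooden grip, 260 mm long, 70 mm wide, 28 mm high, lying flat; origin on the bench near its middle. Bystander.
- torch: Yellow plastic torch with a press button, 155 mm long, 42 mm thick, lying; origin under its middle. Bystander.
- rod: The rail rod as a whole; origin and axes as rod_mid.
Things that resemble listed ones, but are neither listed nor needed, are in the scene too. Several things look just like the bracket: the one meant starts farthest from the robot's base. Of the things that look like the rod, the larger one is meant.

How it is judged:
By the outcome, as a careful person would: the job done as asked, in the order asked, and still so for the second after the job is handed in, with the robot touching nothing.
It also fails if it takes over 72 s, if anything falls off the work surface, if the arm or the gripper's body presses on something with over 40 N, if the wrist force passes 120 N, or if a joint passes its speed limit or range.

## Working session

There is one attempt and no reset: what is moved stays moved. The work goes in short steps, Python scripts to look and compute and a tool call to move; the robot and the scene stay as the last step left them, time stands still between calls to the robot, and variables do not carry over. Pictures are saved under pics/ and viewed, and the job is handed in when it is done.

Besides the shell and the picture viewer there is one more tool, called after ">>>" by a JSON object that holds its "fn" and its "kwargs". apply_moves: Moves the arm, as the interface text tells. Its arguments: {"type":"object","properties":{"targets":{"type":"array"}},"required":["targets"]}

```bash
ls; mkdir -p pics
python3 - <<'E'
from workcell import bot
import numpy as np, cv2, pickle
d={}
o=bot.get_obs(); print({k:np.round(v,4).tolist() for k,v in o.items()})
for n in ("top","side","wrist"):
    p,z=bot.camera(n); d[n]=(p,z,bot.camera_params(n)); cv2.imwrite(f"pics/a_{n}.png",p[:,:,::-1]); print(n,{k:np.round(v,4).tolist() for k,v in d[n][2].items()})
pickle.dump((o,d),open("a.pkl","wb"))
E
```

```text
pics
{'clock': 0.0, 'joint_pos': [1.233, 0.2414, 0.0037, 1.3352, 0.0, 1.5708], 'joint_vel': [0.0003, -0.0016, 0.0004, 0.0005, 0.0011, 0.0008], 'tau': [0.0, -37.2318, 25.2407, 0.0172, 0.0, -0.0], 'eef_pos': [0.1655, 0.4711, 0.2304], 'tool_rot': [-0.4093, 0.5776, 0.4084, 0.5763], 'ft_force': [0.4313, 0.5429, -0.8992], 'ft_torque': [-0.0134, 0.0217, 0.0109], 'grip_width': 0.0852}
top {'fx': 354.9496, 'fy': 354.9496, 'cx': 255.5356, 'cy': 189.4162, 'T': [[-0.0144, 0.9965, -0.0825, 0.3869], [-0.9998, -0.0157, -0.0149, 0.0055], [-0.0161, 0.0822, 0.9965, 1.1946], [0.0, 0.0, 0.0, 1.0]]}
side {'fx': 476.9167, 'fy': 476.9167, 'cx': 257.4816, 'cy': 196.6802, 'T': [[0.8037, 0.4279, -0.4133, -0.1415], [-0.5949, 0.5866, -0.5495, -0.7776], [0.0073, 0.6876, 0.7261, 1.1587], [0.0, 0.0, 0.0, 1.0]]}
wrist {'fx': 321.1587, 'fy': 321.1587, 'cx': 249.4648, 'cy': 190.596, 'tool_from_camera': [[-0.0006, 0.3185, -0.9479, -0.1436], [0.0004, 0.9479, 0.3185, 0.0828], [1.0, -0.0002, -0.0008, -0.0005], [0.0, 0.0, 0.0, 1.0]]}
```

View pics/a_top.png

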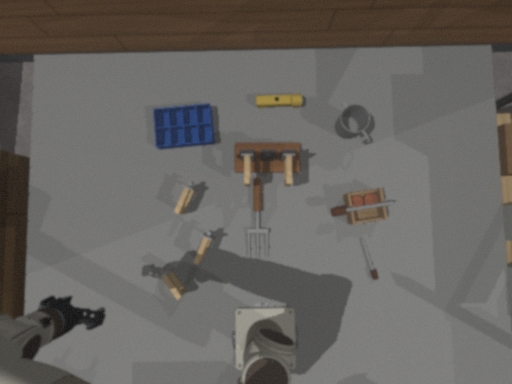

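View pics/a_side.png

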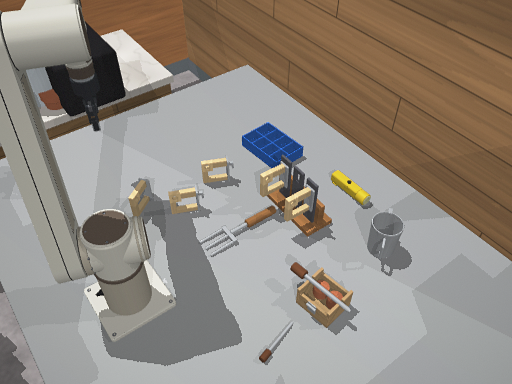

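View pics/a_wrist.png

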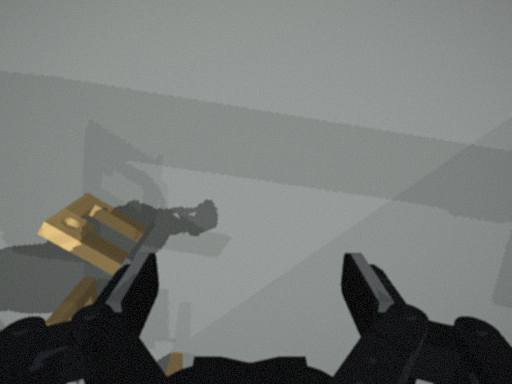

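The top view shows three loose brackets at about (185,200), (203,245) and (174,284), the rack at (268,160), and the rod in the tray at (365,207). The jug is at (355,122), and a smaller rod look-alike is at (370,258). Next I'll measure these from the point clouds.

```bash
cat > h.py <<'E'
import numpy as np, cv2, pickle
from scipy.spatial.transform import Rotation as R
def cloud(z,P,T=None):
    T=P["T"] if T is None else T
    v,u=np.mgrid[0:z.shape[0],0:z.shape[1]]
    c=np.stack([(u-P["cx"])/P["fx"]*z,-(v-P["cy"])/P["fy"]*z,-z],-1)
    w=c@np.array(T)[:3,:3].T+np.array(T)[:3,3]
    w[z<=0]=np.nan
    return w
def project(p,P,T=None):
    T=np.array(P["T"] if T is None else T)
    c=(np.atleast_2d(p)-T[:3,3])@T[:3,:3]
    return np.stack([P["cx"]+P["fx"]*c[:,0]/-c[:,2],P["cy"]-P["fy"]*c[:,1]/-c[:,2]],-1)
def toolT(o):
    T=np.eye(4);T[:3,:3]=R.from_quat(o["tool_rot"]).as_matrix();T[:3,3]=o["eef_pos"];return T
E
python3 - <<'E'
from h import *
o,d=pickle.load(open("a.pkl","rb"))
p,z,P=d["top"]; w=cloud(z,P)
for n,(u0,u1,v0,v1) in dict(b1=(165,215,170,225),b2=(185,225,220,268),b3=(150,200,262,300),rack=(225,310,130,195),tray=(325,400,180,230),jug=(330,380,95,150),small=(350,385,230,285)).items():
    s=w[v0:v1,u0:u1].reshape(-1,3); s=s[np.isfinite(s).all(1)]
    h=s[s[:,2]>0.012]; print(n,len(h),h.mean(0).round(3),h.min(0).round(3),h.max(0).round(3),"bench",np.median(s[:,2]).round(4))
for n,(u,v,sz) in dict(br=(205,225,(130,110)),rack=(268,160,(100,80)),tray=(365,205,(90,70))).items():
    c=p[v-sz[1]//2:v+sz[1]//2,u-sz[0]//2:u+sz[0]//2]; cv2.imwrite(f"pics/a_c_{n}.png",cv2.resize(c[:,:,::-1],None,fx=6,fy=5.4 if 0 else 5,interpolation=cv2.INTER_CUBIC))
E
```

```text
b1 313 [0.455 0.249 0.067] [0.408 0.22  0.013] [0.509 0.278 0.094] bench 0.0005
b2 278 [0.301 0.189 0.072] [0.25  0.161 0.012] [0.353 0.218 0.093] bench 0.0004
b3 403 [0.193 0.285 0.064] [0.146 0.202 0.012] [0.257 0.327 0.093] bench 0.0008
rack 2234 [ 0.57  -0.013  0.077] [ 0.468 -0.125  0.012] [0.642 0.094 0.182] bench 0.0028
tray 1163 [ 0.424 -0.32   0.053] [ 0.362 -0.413  0.012] [ 0.479 -0.215  0.082] bench 0.002
jug 777 [ 0.695 -0.294  0.074] [ 0.629 -0.333  0.012] [ 0.747 -0.242  0.121] bench 0.0021
small 75 [ 0.212 -0.354  0.016] [ 0.186 -0.372  0.012] [ 0.309 -0.324  0.023] bench -0.0
```

Run:
```python
from h import *
o,d=pickle.load(open("a.pkl","rb"))
# side-view crops
p,z,P=d["side"]
cv2.imwrite("pics/a_s1.png",cv2.resize(p[140:240,120:340,::-1],None,fx=3.6,fy=3.6,interpolation=cv2.INTER_CUBIC))
cv2.imwrite("pics/a_s2.png",cv2.resize(p[240:360,240:400,::-1],None,fx=4.5,fy=4.5,interpolation=cv2.INTER_CUBIC))
```

```text
(no output)
```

View pics/a_c_br.png

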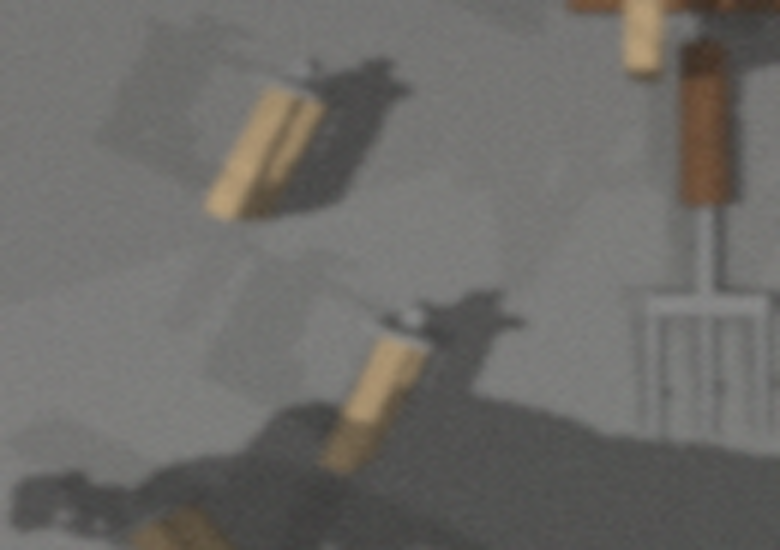

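View pics/a_c_rack.png

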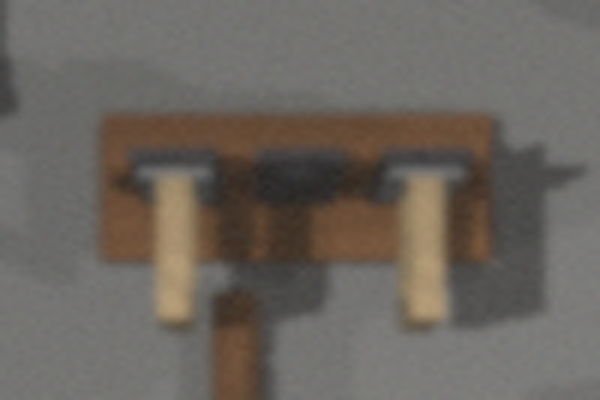

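View pics/a_c_tray.png

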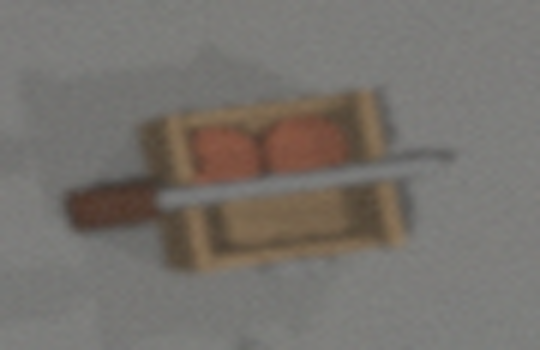

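View pics/a_s1.png

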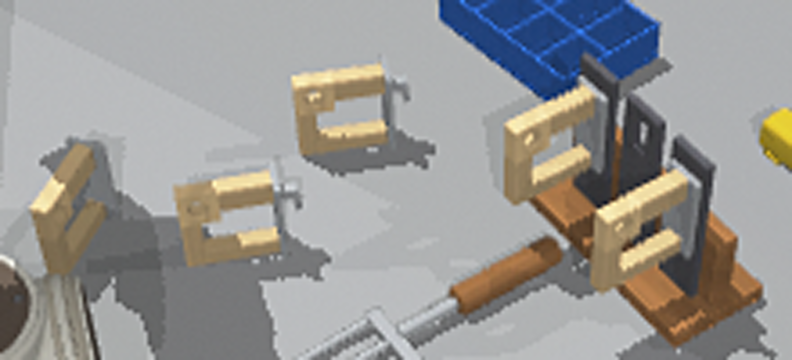

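View pics/a_s2.png

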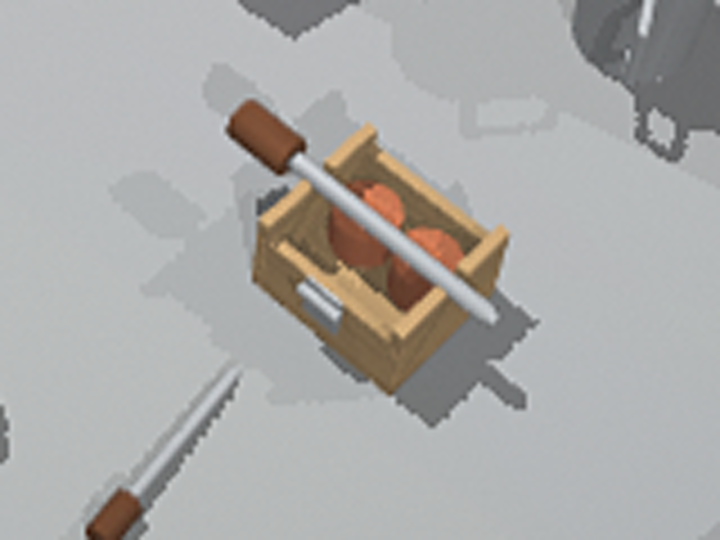

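```bash
cat >> h.py <<'E'
from scipy.optimize import least_squares
def boxdist(q,c,hs):
    a=np.abs(q-c)-hs
    return np.linalg.norm(np.maximum(a,0),axis=1)+np.minimum(a.max(1),0)
def sdf(q,boxes):
    return np.min([np.abs(boxdist(q,(np.array(b[::2])+np.array(b[1::2]))/2,(np.array(b[1::2])-np.array(b[::2]))/2)) for b in boxes],0)
def loc(p,x):
    c,s=np.cos(x[2]),np.sin(x[2]); d=p-np.array([x[0],x[1],x[3] if len(x)>3 else 0]); 
    return np.stack([c*d[:,0]+s*d[:,1],-s*d[:,0]+c*d[:,1],d[:,2]],-1)
def fit(pts,boxes,x0,f=0.002,crop=0.02):
    x=np.array(x0,float)
    for cr in (crop,0.012,0.007):
        P=pts[sdf(loc(pts,x),boxes)<cr]
        r=least_squares(lambda x:sdf(loc(P,x),boxes),x,loss="soft_l1",f_scale=f,x_scale=[.01,.01,.1,.01][:len(x)]); x=r.x
    e=sdf(loc(P,x),boxes); return x,len(P),np.median(e)
# x0,x1,y0,y1,z0,z1  (bench z)
def brk(y,zt=0): return [(-.018,.070,y-.008,y+.008,.134+zt,.158+zt),(-.018,.006,y-.008,y+.008,.07+zt,.158+zt)]
UP=[(.072,.080,y-.022,y+.022,.02,.178) for y in (-.062,0,.062)]
RACK=UP+brk(.062)+brk(-.062)
BR=[(-.018,.070,-.008,.008,.064,.088),(-.018,.006,-.008,.008,0,.088),(-.018,.07,-.008,.008,0,.02),(.069,.072,-.018,.018,0,.088)]
E
python3 - <<'E'
from h import *
o,d=pickle.load(open("a.pkl","rb"))
C={}
for n in("top","side"):
    w=cloud(d[n][1],d[n][2]).reshape(-1,3); C[n]=w[np.isfinite(w).all(1)]
def box(s,x0,x1,y0,y1,z0,z1): return s[(s[:,0]>x0)&(s[:,0]<x1)&(s[:,1]>y0)&(s[:,1]<y1)&(s[:,2]>z0)&(s[:,2]<z1)]
for n in C:
    s=box(C[n],.46,.64,-.13,.1,.075,.2); print("rack",n,len(s),fit(s,RACK,[.497,-.013,0,0],crop=.03))
    s=box(C[n],.40,.52,.2,.29,.01,.1); print("br",n,len(s),fit(s,BR,[.435,.26,-.45,0],crop=.03))
    print(box(C[n],.46,.64,-.13,.1,.16,.2).max(0))
    # rod: points above .068
    s=box(C[n],.35,.5,-.43,-.2,.069,.1)
    m=s.mean(0); dd=np.linalg.svd(s[:,:2]-m[:2])[2][0]; dd*=np.sign(dd[1]); t=(s[:,:2]-m[:2])@dd
    print("rod",n,len(s),m.round(4),dd.round(4),t.min(),t.max(), m[:2]+dd*t.max(),m[:2]+dd*t.min(), s[:,2].max())
    for a in np.arange(-.1,.11,.02):
        k=abs(t-a)<.01
        if k.sum()>3: print("  ",a.round(2),k.sum(),((s[k,:2]-m[:2])@[-dd[1],dd[0]]).mean().round(4),s[k,2].max().round(4))
E
```

```text
rack top 1063 (array([ 0.50763042, -0.0147307 , -0.01992377,  0.00084707]), 804, np.float64(0.0008389153808867067))
br top 319 (array([ 4.27820419e-01,  2.64856581e-01, -4.11823287e-01,  1.34570289e-04]), 306, np.float64(0.001102973473428773))
[0.5899459  0.06750699 0.18249956]
rod top 284 [ 0.4168 -0.2914  0.0728] [-0.1282  0.9918] -0.11859901774958417 0.07670558174957653 [ 0.40697032 -0.21529249] [ 0.43200545 -0.40898588] 0.08225540691949784
   -0.1 21 0.0058 0.0739
   -0.08 33 -0.0011 0.0739
   -0.06 13 0.0003 0.0752
   -0.04 15 0.0008 0.0743
   -0.02 16 0.0014 0.0743
   0.0 16 0.0028 0.0763
   0.02 45 -0.0088 0.0764
   0.04 45 0.0013 0.0804
   0.06 51 0.0022 0.0823
   0.08 22 0.0027 0.0811
rack side 1856 (array([ 5.06287071e-01, -1.76138841e-02, -2.19433603e-02,  4.21876608e-04]), 1556, np.float64(0.0014165306949780881))
br side 460 (array([ 4.24708347e-01,  2.62614261e-01, -4.23104704e-01, -2.58586067e-04]), 435, np.float64(0.001616587220542835))
[0.58931635 0.06554773 0.18210725]
rod side 302 [ 0.4137 -0.3012  0.0729] [-0.1409  0.99  ] -0.11639872508116657 0.08251097404075024 [ 0.40206694 -0.21951461] [ 0.43009153 -0.4164402 ] 0.08443364738294123
   -0.1 21 -0.0007 0.0737
   -0.08 42 0.0013 0.0747
   -0.06 23 -0.0009 0.0732
   -0.04 17 -0.0004 0.0747
   -0.02 11 -0.0004 0.0735
   0.0 17 -0.0009 0.0738
   0.02 37 -0.0009 0.0741
   0.04 44 0.0004 0.0805
   0.06 52 0.0008 0.0827
   0.08 34 -0.0004 0.0844
```

```bash
cat >> h.py <<'E'
def want(yaw,flip=0):
    # tool x down; tool z along (-sin yaw, cos yaw) = local y (negated if flip)
    z=np.array([-np.sin(yaw),np.cos(yaw),0])*(-1 if flip else 1); x=np.array([0,0,-1.]); y=np.cross(z,x)
    return R.from_matrix(np.stack([x,y,z],1))
def delta(pos,Rw,o,cmd=None):
    Rc=R.from_quat(o["tool_rot"]); p=Rc.inv().apply(np.array(pos)-o["eef_pos"])/.25; w=(Rc.inv()*Rw).as_rotvec()/.5
    return p.round(4).tolist(),w.round(4).tolist()
def gotopt(xf,l): # local point -> world
    c,s=np.cos(xf[2]),np.sin(xf[2]); return np.array([xf[0]+c*l[0]-s*l[1],xf[1]+s*l[0]+c*l[1],l[2]])
E
python3 - <<'E'
from h import *
from workcell import bot
o=bot.get_obs(); M=R.from_quat(o["tool_rot"]).as_matrix(); print(M.round(3))
b=[.426,.2635,-.418]; g=gotopt(b,[.036,0,.16]); print(g)
for f in (0,1): print(delta(g,want(b[2],f),o))
E
```

```text
[[-0.001 -0.944  0.331]
 [-0.001  0.331  0.944]
 [-1.     0.    -0.002]]
[0.45890049 0.2488864  0.16      ]
([0.2831, -1.402, -0.4501], [0.1605, -0.0032, 0.0])
([0.2831, -1.402, -0.4501], [-6.1227, -0.0001, -0.0049])
```

>>> {"fn": "apply_moves", "kwargs": {"targets": [0, -1, -0.32, 0.16, 0, 0, 1, 0, -1, -0.32, 0.16, 0, 0, 1, 0, -1, -0.32, 0.16, 0, 0, 1, 0, -1, -0.32, 0.16, 0, 0, 1, 0, -1, -0.32, 0.16, 0, 0, 1, 0, -1, -0.32, 0.16, 0, 0, 1, 0, -1, -0.32, 0.16, 0, 0, 1]}}

```text
clock: 0.73
eef_pos: [0.3786, 0.31, 0.2311]
tool_rot: [-0.385, 0.594, 0.383, 0.594]
ft_force: [-0.8, 0.7, 0.5]
grip_width: 0.0853
```

```bash
cat > look.py <<'E'
import sys
from h import *
from workcell import bot
n=sys.argv[1]; cams=sys.argv[2:]
o=bot.get_obs(); d={}
for c in cams:
    p,z=bot.camera(c); P=dict(bot.camera_params(c))
    if c=="wrist": P["T"]=toolT(o)@np.array(P["tool_from_camera"])
    d[c]=(p,z,P); cv2.imwrite(f"pics/{n}_{c}.png",p[:,:,::-1])
pickle.dump((o,d),open(n+".pkl","wb"))
print(o["clock"],o["eef_pos"].round(4),o["joint_pos"].round(3),o["ft_force"].round(1),round(float(o["grip_width"]),4))
E
python3 look.py b wrist
python3 - <<'E'
from h import *
from workcell import bot
o=bot.get_obs()
b=[.426,.2635,-.418]; g=gotopt(b,[.036,0,.16]); print(delta(g,want(b[2],0),o))
E
```

```text
0.7333 [0.3786 0.31   0.2311] [ 0.687  0.219 -0.023  1.328 -0.002  1.111] [-0.8  0.7  0.5] 0.0853
([0.2845, -0.3925, -0.0907], [-0.0125, -0.0019, 0.0037])
```

View pics/b_wrist.png

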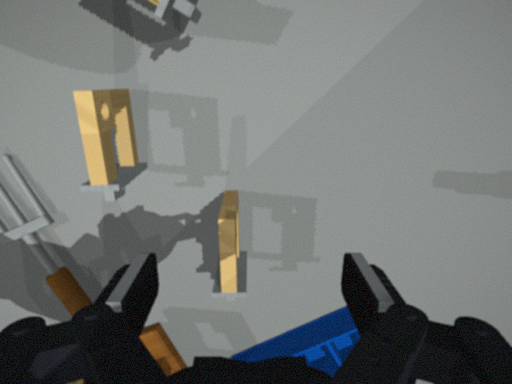

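The wrist view shows the target bracket between the fingers at about (229,245), with its plate end at the bottom near (228,292). I'll fit it in the wrist cloud.

Run:
```python
from h import *
o,d=pickle.load(open("b.pkl","rb"))
w=cloud(d["wrist"][1],d["wrist"][2]).reshape(-1,3); s=w[np.isfinite(w).all(1)]
k=(abs(s[:,0]-.455)<.07)&(abs(s[:,1]-.249)<.06)&(s[:,2]>.01)&(s[:,2]<.1); s=s[k]
x,n,e=fit(s,BR,[.426,.2635,-.418,0],crop=.02); print(x,n,e, "top",np.percentile(s[:,2],98))
g=gotopt(x,[.036,0,.16]); print(g,delta(g,want(x[2]),o)); g[2]=.057;print(delta(g,want(x[2]),o))
```

```text
[ 0.42161047  0.26526508 -0.41092063  0.00098788] 2491 0.0006004593717076874 top 0.08999810242414162
[0.4546136  0.25088476 0.16      ] ([0.285, -0.3738, -0.0905], [-0.0246, -0.0016, 0.0039])
([0.697, -0.373, -0.0902], [-0.0246, -0.0016, 0.0039])
```

>>> {"fn": "apply_moves", "kwargs": {"targets": [0.2, -0.373, -0.09, -0.025, 0, 0.004, 1, 0.2, -0.373, -0.09, -0.025, 0, 0.004, 1, 0.28, -0.373, -0.09, -0.025, 0, 0.004, 1, 0.28, -0.373, -0.09, -0.025, 0, 0.004, 1, 0.4, -0.373, -0.09, -0.025, 0, 0.004, 0.7, 0.5, -0.373, -0.09, -0.025, 0, 0.004, 0.6, 0.6, -0.373, -0.09, -0.025, 0, 0.004, 0.5, 0.695, -0.373, -0.09, -0.025, 0, 0.004, 0.5, 0.695, -0.373, -0.09, -0.025, 0, 0.004, 0.5]}}

```text
clock: 1.53
eef_pos: [0.447, 0.2538, 0.0532]
tool_rot: [-0.388, 0.594, 0.39, 0.586]
ft_force: [-0.2, 0.5, -1.3]
grip_width: 0.0427
```

```bash
python3 look.py c wrist
python3 - <<'E'
from h import *
from workcell import bot
o=bot.get_obs()
print(delta([.4546,.2509,.057],want(-.411),o))
E
```

```text
1.5333 [0.447  0.2538 0.0532] [ 0.515  0.424 -0.231  0.926  0.002  0.919] [-0.2  0.5 -1.3] 0.0427
([-0.0061, -0.0287, -0.0034], [0.0136, -0.0099, -0.0124])
```

View pics/c_wrist.png

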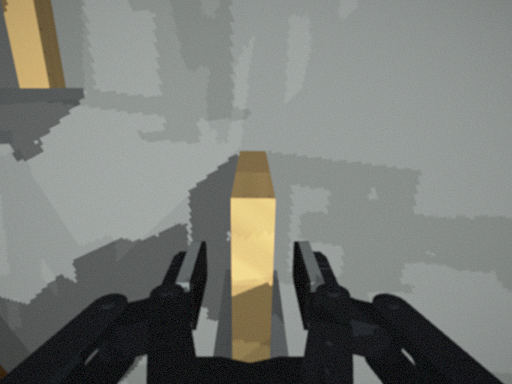

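The bracket arm is centred between the pads at about (253,270). I'll correct the 7 mm offset along the arm, then close.

>>> {"fn": "apply_moves", "kwargs": {"targets": [-0.005, -0.028, -0.002, 0.012, -0.01, -0.01, 0.5, -0.005, -0.028, -0.002, 0.012, -0.01, -0.01, 0.5, -0.005, -0.028, -0.002, 0.012, -0.01, -0.01, 0.0, -0.005, -0.028, -0.002, 0.012, -0.01, -0.01, 0.0, -0.005, -0.028, -0.002, 0.012, -0.01, -0.01, 0.0, -0.005, -0.028, -0.002, 0.012, -0.01, -0.01, 0.0, -0.005, -0.028, -0.002, 0.012, -0.01, -0.01, 0.0, -0.005, -0.028, -0.002, 0.012, -0.01, -0.01, 0.0]}}

```text
clock: 2.25
eef_pos: [0.4584, 0.2523, 0.0603]
tool_rot: [-0.387, 0.588, 0.387, 0.595]
ft_force: [-1.4, -1.2, 6.1]
grip_width: 0.0152
```

```bash
python3 look.py d wrist
python3 - <<'E'
from h import *
from workcell import bot
o=bot.get_obs()
print(o["eef_pos"],o["ft_force"],o["ft_torque"],delta([.4546,.2509,.057],want(-.411),o))
E
```

```text
2.25 [0.4584 0.2523 0.0603] [ 0.503  0.418 -0.219  0.925  0.001  0.914] [-1.4 -1.2  6.1] 0.0152
[0.45842486 0.25232562 0.06034055] [ 0.11400061 -0.55608518  5.81684605] [-0.02289545  0.14196229  0.02656497] ([0.0132, 0.0118, -0.0114], [-0.0007, 0.0148, 0.0097])
```

>>> {"fn": "apply_moves", "kwargs": {"targets": [-0.1, 0, 0, 0, 0, 0, 0, -0.2, 0, 0, 0, 0, 0, 0, -0.3, 0, 0, 0, 0, 0, 0, -0.4, 0.05, 0, 0, 0, 0, 0, -0.5, 0.1, 0, 0, 0, 0, 0, -0.5, 0.1, 0, 0, 0, 0, 0, -0.5, 0.1, 0, 0, 0, 0, 0]}}

```text
clock: 2.88
eef_pos: [0.4344, 0.262, 0.1852]
tool_rot: [-0.388, 0.588, 0.388, 0.595]
ft_force: [0.5, 0.2, -2.7]
grip_width: 0.0148
```

```bash
python3 look.py e wrist side
python3 - <<'E'
from h import *
from workcell import bot
o=bot.get_obs()
print(o["eef_pos"],o["ft_force"])
rk=[.507,-.016,-.0215]; g=gotopt(rk,[-.085,0,.175]); print(g,delta(g,want(rk[2]),o))
# in-hand fit
o,d=pickle.load(open("e.pkl","rb"))
w=cloud(d["wrist"][1],d["wrist"][2]).reshape(-1,3); s=w[np.isfinite(w).all(1)]
T=toolT(o); q=(s-T[:3,3])@T[:3,:3]
k=(abs(q[:,2])<.02)&(q[:,0]>-.06)&(q[:,0]<.07)&(abs(q[:,1])<.12); print(k.sum()); s=s[k]; 
g=o["eef_pos"]; yaw=np.arctan2(-T[0,2],T[1,2]); x0=[g[0]-.036*np.cos(yaw),g[1]-.036*np.sin(yaw),yaw,g[2]-.057]
x,n,e=fit(s,BR,x0); print(x0,x,n,e)
E
```

```text
2.8833 [0.4344 0.262  0.1852] [ 0.543  0.272 -0.075  1.214  0.     0.953] [ 0.5  0.2 -2.7] 0.0148
[0.43342012 0.26093473 0.18273839] [ 0.03423736 -0.47084406 -1.3884852 ]
[ 0.42201964 -0.01417264  0.175     ] ([0.0281, -0.3981, -1.027], [-0.7796, 0.0063, 0.0059])
14154
[np.float64(0.40134711430062503), np.float64(0.27640276476177783), np.float64(-0.41040877619106036), np.float64(0.12822380474910397)] [ 0.40028795  0.27625743 -0.41083145  0.12593557] 10044 0.0003733525167428642
```

View pics/e_wrist.png

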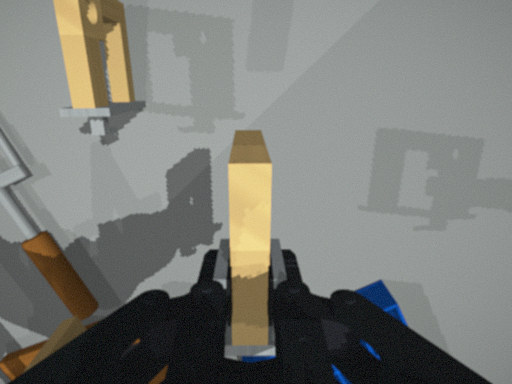

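View pics/e_side.png

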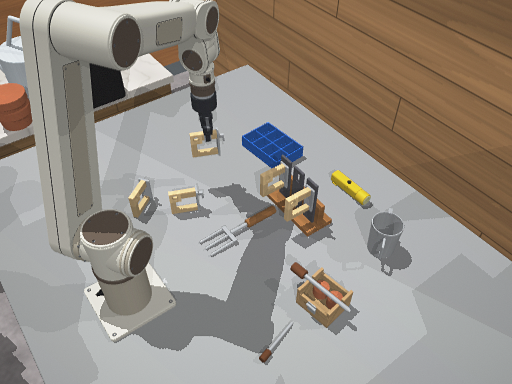

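The bracket is held squarely at about (250,230) in the wrist view. The side view shows it lifted clear, at about (206,142). Now I'll move it in front of the rack.

>>> {"fn": "apply_moves", "kwargs": {"targets": [0, -0.1, -0.2, -0.25, 0, 0, 0, 0, -0.18, -0.36, -0.5, 0.006, 0.006, 0, 0.0, -0.25, -0.52, -0.78, 0.006, 0.006, 0, 0.0, -0.28, -0.68, -0.78, 0.006, 0.006, 0, 0.0, -0.3, -0.84, -0.78, 0.006, 0.006, 0, 0.0, -0.33, -1, -0.78, 0.006, 0.006, 0, 0.0, -0.33, -1, -0.78, 0.006, 0.006, 0, 0.0, -0.33, -1, -0.78, 0.006, 0.006, 0, 0.0, -0.33, -1, -0.78, 0.006, 0.006, 0]}}

```text
clock: 3.73
eef_pos: [0.4084, -0.0024, 0.1813]
tool_rot: [-0.493, 0.507, 0.494, 0.506]
ft_force: [-0.3, 0.7, -1.2]
grip_width: 0.0148
```

```bash
python3 look.py f wrist side top
cat > inh.py <<'E'
import sys
from h import *
o,d=pickle.load(open(sys.argv[1]+".pkl","rb"))
w=cloud(d["wrist"][1],d["wrist"][2]).reshape(-1,3); S=w[np.isfinite(w).all(1)]
T=toolT(o); q=(S-T[:3,3])@T[:3,:3]
k=(abs(q[:,2])<.02)&(q[:,0]>-.06)&(q[:,0]<.07)&(abs(q[:,1])<.12); s=S[k]
g=o["eef_pos"]; yaw=np.arctan2(-T[0,2],T[1,2]); x0=[g[0]-.036*np.cos(yaw),g[1]-.036*np.sin(yaw),yaw,g[2]-.057]
x,n,e=fit(s,BR,x0); print("held",x.round(4),n,e,"tool",g.round(4),yaw.round(4))
k=(S[:,0]>.46)&(S[:,0]<.64)&(S[:,1]>-.13)&(S[:,1]<.1)&(S[:,2]>.075)&(S[:,2]<.2)&(sdf(loc(S,x),BR)>.01)
r,n,e=fit(S[k],RACK,[.507,-.016,-.021,0],crop=.02); print("rack wrist",k.sum(),r.round(4),n,e)
for c in ("top","side"):
    if c not in d: continue
    w=cloud(d[c][1],d[c][2]).reshape(-1,3); S=w[np.isfinite(w).all(1)]
    k=sdf(loc(S,x),BR)<.03
    y,n,e=fit(S[k],BR,x); print("held",c,y.round(4),n,e)
E
python3 inh.py f
```

```text
3.7333 [ 0.4084 -0.0024  0.1813] [-7.000e-03  9.300e-02 -3.090e-01  1.171e+00  1.000e-03  1.900e-02] [-0.3  0.7 -1.2] 0.0148
held [ 0.3713 -0.0017 -0.0232  0.1221] 10067 0.00037904638359163856 tool [ 0.4084 -0.0024  0.1813] -0.0258
rack wrist 1191 [ 0.5054 -0.0151 -0.0179  0.001 ] 1134 0.00024196400581279545
held top [ 0.3713 -0.0017 -0.0232  0.1221] 0 nan
held side [ 0.3722 -0.0032 -0.0436  0.1202] 598 0.0012858251569143253
  return _methods._mean(a, axis=axis, dtype=dtype,
  ret = ret.dtype.type(ret / rcount)
```

View pics/f_wrist.png

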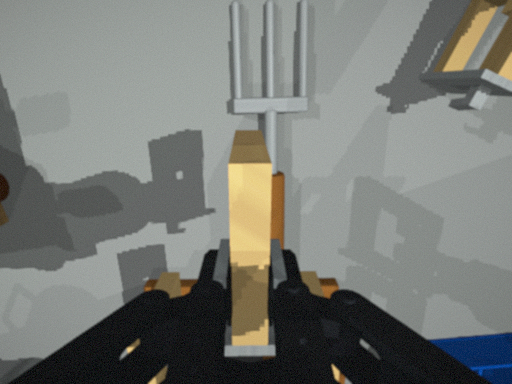

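View pics/f_side.png

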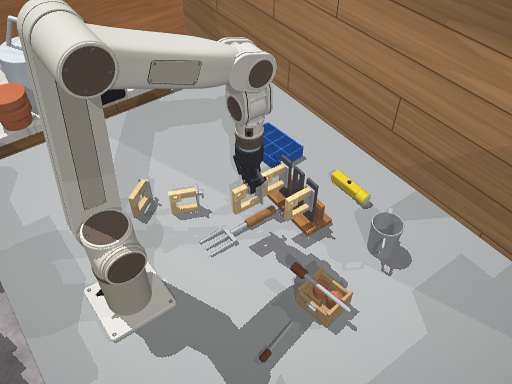

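The bracket faces the rack, held at about (250,230) in the wrist view. Wrist and side cameras agree on its offset from the rack to about 1 mm. I'll align it in y, z and yaw and bring the hook near the slot.

Run:
```python
from h import *
from workcell import bot
o=bot.get_obs(); print(o["eef_pos"])
rk=[.506,-.0155,-.020]
for lx in (-.10,-.045):
    g=gotopt(rk,[lx+.0371,0,.0885+.0598]); print(g,delta(g,want(-.0215),o))
```

```text
[ 4.09479007e-01 -2.76300004e-04  1.81942660e-01]
[ 0.44311258 -0.01424208  0.1483    ] ([0.1345, -0.1357, -0.0533], [0.0017, 0.0029, -0.0005])
[ 0.49810158 -0.01534201  0.1483    ] ([0.1344, -0.3557, -0.0531], [0.0017, 0.0029, -0.0005])
```

>>> {"fn": "apply_moves", "kwargs": {"targets": [0.06, -0.07, -0.047, 0.003, 0.002, 0, 0, 0.13, -0.13, -0.047, 0.003, 0.002, 0, 0, 0.13, -0.2, -0.049, 0.003, 0.002, 0, 0, 0.13, -0.27, -0.051, 0.003, 0.002, 0, 0, 0.13, -0.35, -0.052, 0.003, 0.002, 0, 0, 0.13, -0.35, -0.052, 0.003, 0.002, 0, 0, 0.13, -0.35, -0.052, 0.003, 0.002, 0, 0]}}

```text
clock: 4.47
eef_pos: [0.4975, -0.0142, 0.1494]
tool_rot: [-0.495, 0.505, 0.495, 0.505]
ft_force: [-0.8, 0.6, -0.8]
grip_width: 0.015
```

```bash
python3 look.py g wrist side wrist; python3 inh.py g
python3 - <<'E'
from h import *
from workcell import bot
import time
for i in range(3): print(bot.get_obs()["eef_pos"].round(4), bot.get_obs()["clock"])
o,d=pickle.load(open("g.pkl","rb")); p=d["side"][0]
cv2.imwrite("pics/g_s.png",cv2.resize(p[130:240,220:340,::-1],None,fx=5,fy=5,interpolation=cv2.INTER_CUBIC))
E
```

```text
4.4667 [ 0.4975 -0.0142  0.1494] [-0.029  0.288 -0.152  1.131  0.    -0.009] [-0.8  0.6 -0.8] 0.015
held [ 0.4604 -0.014  -0.0204  0.0902] 10037 0.0003726396655162889 tool [ 0.4975 -0.0142  0.1494] -0.0203
rack wrist 16410 [ 0.5071 -0.0148 -0.0169  0.0007] 11264 0.0002527016200796501
held side [ 0.46   -0.0168 -0.044   0.0885] 540 0.0013633477252076656
[ 0.4958 -0.0148  0.1498] 4.6167
[ 0.4958 -0.0148  0.1498] 4.6167
[ 0.4958 -0.0148  0.1498] 4.6167
```

View pics/g_s.png

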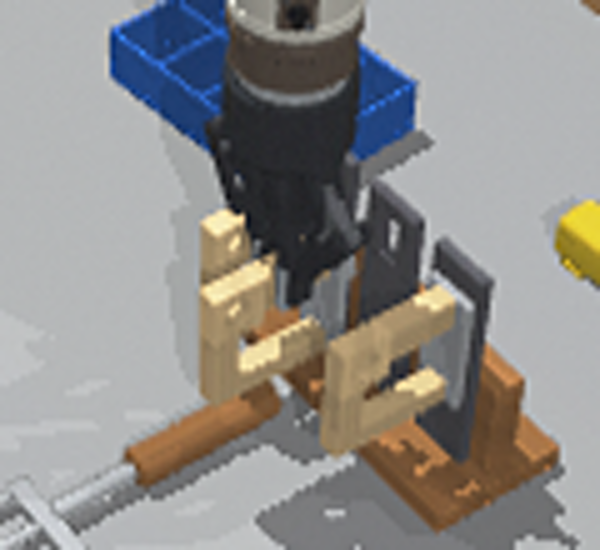

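View pics/g_wrist.png

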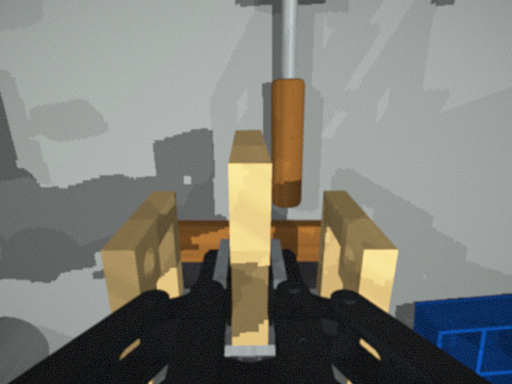

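The wrist view gives the lateral misalignment as about 0 mm, the hole about 19 mm above the line, and 47 mm still to go. Fitted brackets are at (140,250) and (360,250), symmetric about the held one. Now I'll push the hook in.

>>> {"fn": "apply_moves", "kwargs": {"targets": [0.002, -0.04, 0, 0.004, 0, 0, 0, 0.002, -0.08, 0, 0.006, 0, 0, 0, 0.002, -0.12, 0, 0.006, 0, 0, 0, 0.002, -0.15, 0, 0.006, 0, 0, 0, 0.002, -0.175, 0, 0.006, 0, 0, 0, 0.002, -0.175, 0, 0.006, 0, 0, 0, 0.002, -0.175, 0, 0.006, 0, 0, 0]}}

```text
clock: 5.2
eef_pos: [0.5402, -0.0165, 0.1497]
tool_rot: [-0.494, 0.506, 0.493, 0.507]
ft_force: [-0.6, 0.4, -1.4]
grip_width: 0.0153
```

```bash
python3 look.py i wrist side; python3 inh.py i
python3 - <<'E'
from h import *
from workcell import bot
o=bot.get_obs(); print(o["eef_pos"],o["ft_force"],o["ft_torque"])
o,d=pickle.load(open("i.pkl","rb")); p=d["side"][0]
cv2.imwrite("pics/i_s.png",cv2.resize(p[130:240,220:340,::-1],None,fx=5,fy=5,interpolation=cv2.INTER_CUBIC))
E
```

```text
5.2 [ 0.5402 -0.0165  0.1497] [-0.031  0.367 -0.036  1.166  0.    -0.005] [-0.6  0.4 -1.4] 0.0153
held [ 0.5034 -0.0158 -0.0265  0.0905] 10244 0.0003870787961341021 tool [ 0.5402 -0.0165  0.1497] -0.0257
rack wrist 30425 [ 0.4997 -0.0151 -0.0181  0.0009] 24095 0.0003416865075982073
held side [ 0.5042 -0.0189 -0.0368  0.0878] 543 0.0015305906210792341
[ 0.53985145 -0.01654858  0.14973108] [-0.01309971 -1.07202947 -1.3973869 ] [ 0.02338163 -0.00559393  0.01454267]
```

View pics/i_s.png

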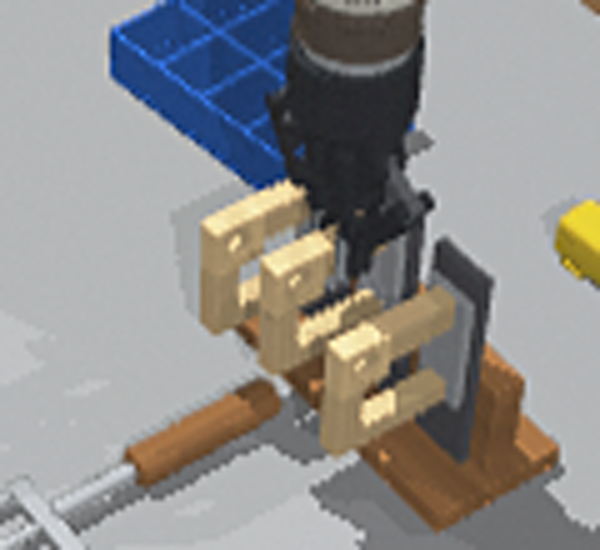

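View pics/i_wrist.png

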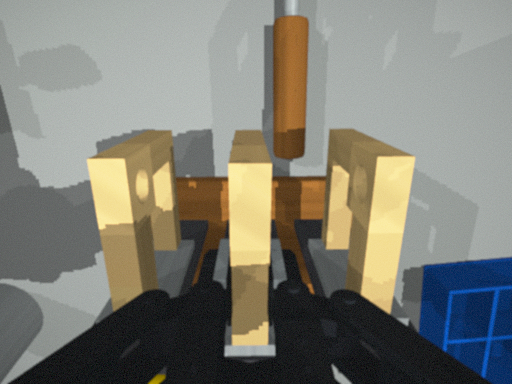

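The hook has entered without contact force. I'll creep forward to touch.

>>> {"fn": "apply_moves", "kwargs": {"targets": [0, -0.006, 0, 0, 0, 0, 0, 0, -0.012, 0, 0, 0, 0, 0, 0, -0.018, 0, 0, 0, 0, 0, 0, -0.02, 0, 0, 0, 0, 0]}}

```text
clock: 5.63
eef_pos: [0.5423, -0.0167, 0.1495]
tool_rot: [-0.492, 0.508, 0.495, 0.505]
ft_force: [-10.0, 0.6, 5.1]
grip_width: 0.0153
```

>>> {"fn": "apply_moves", "kwargs": {"targets": [0.015, 0.004, 0, 0, 0, 0, 0, 0.03, 0.004, 0, 0, 0, 0, 0, 0.045, 0.004, 0, 0, 0, 0, 0, 0.06, 0.004, 0, 0, 0, 0, 0, 0.068, 0.004, 0, 0, 0, 0, 0, 0.068, 0.004, 0, 0, 0, 0, 0]}}

```text
clock: 6.13
eef_pos: [0.5423, -0.0166, 0.132]
tool_rot: [-0.493, 0.507, 0.495, 0.506]
ft_force: [-6.1, 1.0, -1.0]
grip_width: 0.0149
```

```bash
python3 look.py j wrist side; python3 inh.py j
python3 - <<'E'
from h import *
from workcell import bot
o=bot.get_obs(); print(o["eef_pos"],o["ft_force"],o["ft_torque"])
E
```

```text
6.1333 [ 0.5423 -0.0166  0.132 ] [-0.031  0.388 -0.054  1.132  0.    -0.005] [-6.1  1.  -1. ] 0.0149
held [ 0.5051 -0.016  -0.0249  0.0728] 10068 0.0003911235360842813 tool [ 0.5423 -0.0166  0.132 ] -0.0257
rack wrist 47003 [ 0.5001 -0.0152 -0.018   0.0009] 28532 0.0003684678554512974
held side [ 0.5069 -0.0189 -0.0696  0.0718] 469 0.0014502655845030146
[ 0.5422761  -0.01654131  0.13201139] [-5.70436986  0.20617137 -1.8922498 ] [0.08292431 1.0430158  0.13427967]
```

>>> {"fn": "apply_moves", "kwargs": {"targets": [0.004, 0.002, 0, 0, 0, 0, 0, 0.008, 0.002, 0, 0, 0, 0, 0, 0.012, 0.002, 0, 0, 0, 0, 0, 0.016, 0.002, 0, 0, 0, 0, 0, 0.016, 0.002, 0, 0, 0, 0, 0]}}

```text
clock: 6.65
eef_pos: [0.5423, -0.0165, 0.1302]
tool_rot: [-0.493, 0.507, 0.494, 0.506]
ft_force: [-9.3, 0.4, 9.0]
grip_width: 0.015
```

>>> {"fn": "apply_moves", "kwargs": {"targets": [0.008, 0.004, 0, 0, 0, 0, 0, 0.016, 0.004, 0, 0, 0, 0, 0, 0.024, 0.006, 0, 0, 0, 0, 0, 0.024, 0.006, 0, 0, 0, 0, 0, 0.024, 0.006, 0, 0, 0, 0, 0]}}

```text
clock: 7.07
eef_pos: [0.5424, -0.0167, 0.1298]
tool_rot: [-0.495, 0.505, 0.492, 0.508]
ft_force: [-16.9, 0.7, 35.9]
grip_width: 0.015
```

```bash
python3 look.py k wrist side; python3 inh.py k
python3 - <<'E'
from h import *
from workcell import bot
o=bot.get_obs(); print(o["eef_pos"],o["ft_force"],o["ft_torque"])
o,d=pickle.load(open("k.pkl","rb")); p=d["side"][0]
cv2.imwrite("pics/k_s.png",cv2.resize(p[130:240,220:340,::-1],None,fx=5,fy=5,interpolation=cv2.INTER_CUBIC))
E
```

```text
7.0667 [ 0.5424 -0.0167  0.1298] [-0.031  0.384 -0.067  1.114  0.    -0.006] [-16.9   0.7  35.9] 0.015
held [ 0.5053 -0.0163 -0.026   0.0707] 10106 0.00037203114456504406 tool [ 0.5424 -0.0167  0.1298] -0.0253
rack wrist 49155 [ 0.5003 -0.0151 -0.0184  0.0009] 29295 0.00038390120825791685
held side [ 0.5068 -0.0193 -0.0586  0.0693] 458 0.0013028444831968949
[ 0.54237121 -0.01665649  0.12984477] [-17.74770689   0.88648597  36.10024467] [0.08426134 3.45942058 0.25035638]
```

View pics/k_s.png

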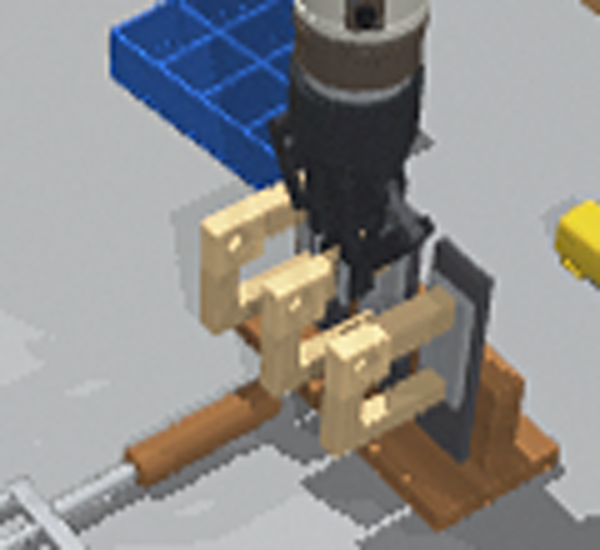

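View pics/k_wrist.png

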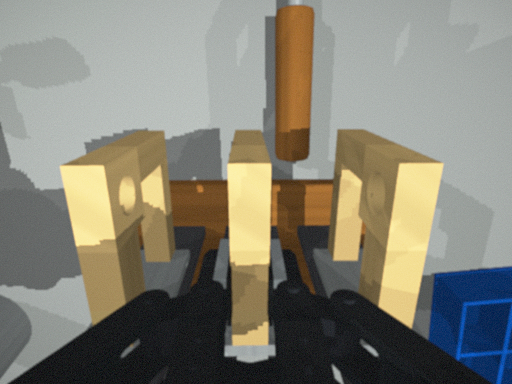

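The side view puts the bracket at home height, with its top at about (300,275) level between the two fitted ones. The bottom measures about 70 mm above the bench. I'll unload the arm, open partway and rise.

>>> {"fn": "apply_moves", "kwargs": {"targets": [-0.01, 0.005, 0, 0, 0, 0, 0, -0.022, 0.01, 0, 0, 0, 0, 0, -0.022, 0.01, 0, 0, 0, 0, 0, -0.022, 0.01, 0, 0, 0, 0, 0.1, -0.022, 0.01, 0, 0, 0, 0, 0.3, -0.022, 0.01, 0, 0, 0, 0, 0.42, -0.022, 0.01, 0, 0, 0, 0, 0.42, -0.022, 0.01, 0, 0, 0, 0, 0.42]}}

```text
clock: 7.83
eef_pos: [0.54, -0.0166, 0.1277]
tool_rot: [-0.494, 0.506, 0.493, 0.507]
ft_force: [-0.7, 0.1, -0.3]
grip_width: 0.0361
```

```bash
python3 look.py l wrist side; python3 inh.py l
python3 - <<'E'
from h import *
from workcell import bot
o=bot.get_obs(); print(o["eef_pos"],o["ft_force"],o["ft_torque"])
E
```

```text
7.8333 [ 0.54   -0.0166  0.1277] [-0.031  0.385 -0.071  1.114  0.    -0.005] [-0.7  0.1 -0.3] 0.0361
held [ 0.5004 -0.0155 -0.0252  0.0689] 11994 0.00099166647360599 tool [ 0.54   -0.0166  0.1277] -0.0259
rack wrist 49901 [ 0.504  -0.0152 -0.0155  0.0009] 26700 0.00038181993671975757
held side [ 0.5053 -0.0186 -0.0415  0.0665] 400 0.0013925358085667854
[ 0.53997114 -0.01657814  0.12781286] [-0.95900042 -0.61954963 -0.04277095] [ 0.00792232 -0.02145854 -0.04453025]
```

View pics/l_wrist.png

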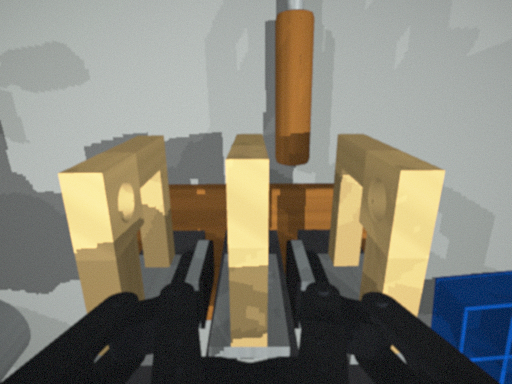

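The fingers are clear of the bracket arm at (200,270) and (300,270). I'll rise straight up.

>>> {"fn": "apply_moves", "kwargs": {"targets": [-0.1, 0, 0, 0, 0, 0, 0.42, -0.2, 0, 0, 0, 0, 0, 0.42, -0.3, 0, 0, 0, 0, 0, 0.42, -0.4, 0.1, 0, 0, 0, 0, 0.42, -0.45, 0.25, 0, 0, 0, 0, 0.42, -0.45, 0.4, 0, 0, 0, 0, 0.42, -0.45, 0.4, 0, 0, 0, 0, 0.42, -0.45, 0.4, 0, 0, 0, 0, 0.42]}}

```text
clock: 8.6
eef_pos: [0.4381, -0.014, 0.2409]
tool_rot: [-0.494, 0.506, 0.493, 0.507]
ft_force: [0.6, -0.7, 0.3]
grip_width: 0.0356
```

```bash
python3 look.py m wrist side top
cat > rk.py <<'E'
import sys
from h import *
o,d=pickle.load(open(sys.argv[1]+".pkl","rb"))
for c in d:
    w=cloud(d[c][1],d[c][2]).reshape(-1,3); S=w[np.isfinite(w).all(1)]
    k=(S[:,0]>.46)&(S[:,0]<.64)&(S[:,1]>-.13)&(S[:,1]<.1)&(S[:,2]>.06)&(S[:,2]<.185)
    r,n,e=fit(S[k],RACK+brk(0),[.5065,-.0155,-.02,0],crop=.012); print(c,"rack",r.round(4),n,e)
    # middle bracket alone
    B=[tuple(np.array(b)+[0,0,0,0,.07,.07]) for b in BR]
    q=loc(S[k],r); m=S[k][(abs(q[:,1])<.02)&(q[:,0]<.071)]
    f,n,e=fit(m,B,r,crop=.012); print(c,"mid",f.round(4),n,e,"local",(loc(np.array([[f[0],f[1],f[3]]]),r)).round(4))
    cc,ss=np.cos(r[2]),np.sin(r[2])
    q=loc(S[k],r)
    for y in(-.062,0,.062):
        m=q[(abs(q[:,1]-y)<.006)&(q[:,0]>-.015)&(q[:,0]<.06)&(q[:,2]>.14)]; print("  top z",y,len(m),np.median(m[:,2]).round(4) if len(m) else None)
E
python3 rk.py m
python3 - <<'E'
from h import *
o,d=pickle.load(open("m.pkl","rb")); p=d["side"][0]
cv2.imwrite("pics/m_s.png",cv2.resize(p[130:240,220:340,::-1],None,fx=5,fy=5,interpolation=cv2.INTER_CUBIC))
E
```

```text
8.6 [ 0.4381 -0.014   0.2409] [-0.032  0.113 -0.126  1.33   0.    -0.006] [ 0.6 -0.7  0.3] 0.0356
wrist rack [ 5.049e-01 -1.510e-02 -1.860e-02 -3.000e-04] 8140 0.0007613794914861985
wrist mid [ 0.5009 -0.0156 -0.0235 -0.0009] 3517 0.0010866303733522015 local [[-0.0039 -0.0005 -0.0007]]
  top z -0.062 178 0.1592
  top z 0 1101 0.1569
  top z 0.062 218 0.1592
side rack [ 5.05e-01 -1.80e-02 -1.73e-02 -4.00e-04] 1828 0.0016852810666544583
side mid [ 0.5038 -0.0187 -0.0237 -0.0022] 522 0.0012672916565772165 local [[-0.0012 -0.0007 -0.0018]]
  top z -0.062 95 0.1576
  top z 0 77 0.156
  top z 0.062 40 0.1573
top rack [ 0.5081 -0.0101 -0.018   0.0006] 372 0.0008328214365631668
top mid [ 0.502  -0.0118 -0.0049  0.004 ] 22 0.0002004272909688909 local [[-0.0061 -0.0018  0.0034]]
  top z -0.062 0 None
  top z 0 0 None
  top z 0.062 2 0.1556
```

View pics/m_s.png

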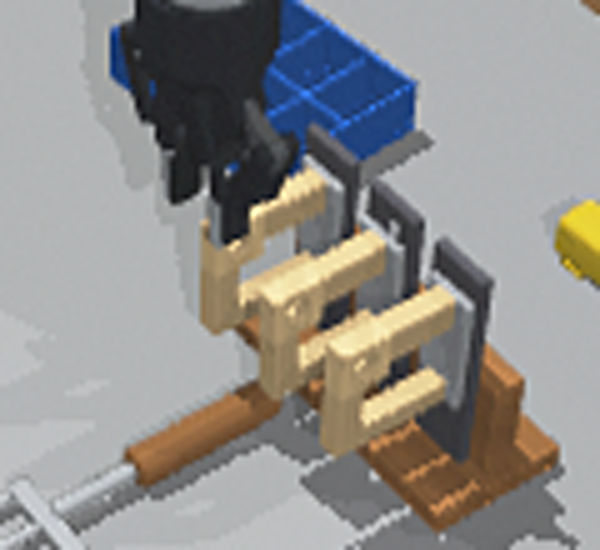

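View pics/m_wrist.png

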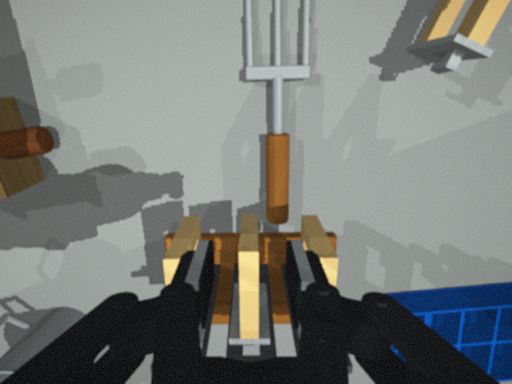

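Run:
```python
from h import *
o,d=pickle.load(open("m.pkl","rb"))
r=[.5065,-.0155,-.019,0]
for c in("wrist","side"):
    w=cloud(d[c][1],d[c][2]).reshape(-1,3); S=w[np.isfinite(w).all(1)]; q=loc(S,r)
    for y in(-.062,0,.062):
        for z0 in (.07,.085,.1,.115,.13,.145):
            m=q[(abs(q[:,1]-y)<.006)&(q[:,2]>z0)&(q[:,2]<z0+.012)&(abs(q[:,0]+.018)<.008)]
            if len(m)>5: print(c,y,z0,len(m),np.percentile(m[:,0],[5,50]).round(4))
        m=q[(abs(q[:,1]-y)<.006)&(q[:,2]>.148)&(q[:,2]<.17)&(q[:,0]>-.02)&(q[:,0]<.06)]
        if len(m)>20: print(c,y,"top slope",np.polyfit(m[:,0],m[:,2],1).round(4), "min x",np.percentile(m[:,0],2))
```

```text
wrist -0.062 0.07 55 [-0.0195 -0.0191]
wrist -0.062 0.085 58 [-0.0196 -0.019 ]
wrist -0.062 0.1 71 [-0.0195 -0.019 ]
wrist -0.062 0.115 78 [-0.0196 -0.019 ]
wrist -0.062 0.13 93 [-0.0196 -0.019 ]
wrist -0.062 0.145 105 [-0.0197 -0.019 ]
wrist -0.062 top slope [0.2318 0.1602] min x -0.0196087328303
wrist 0 0.07 48 [-0.0198 -0.0194]
wrist 0 0.085 51 [-0.0206 -0.0201]
wrist 0 0.1 60 [-0.0213 -0.0206]
wrist 0 0.115 74 [-0.0218 -0.0214]
wrist 0 0.13 81 [-0.0226 -0.022 ]
wrist 0 0.145 289 [-0.023  -0.0188]
wrist 0 top slope [0.0432 0.1558] min x -0.01879177081591601
wrist 0.062 0.07 56 [-0.0197 -0.0191]
wrist 0.062 0.085 59 [-0.0197 -0.0192]
wrist 0.062 0.1 66 [-0.0198 -0.0192]
wrist 0.062 0.115 78 [-0.0198 -0.0192]
wrist 0.062 0.13 94 [-0.0197 -0.0192]
wrist 0.062 0.145 104 [-0.0196 -0.0191]
wrist 0.062 top slope [0.1912 0.1599] min x -0.019557339448357032
side -0.062 0.085 8 [-0.018  -0.0172]
side -0.062 0.1 7 [-0.0191 -0.0166]
side -0.062 0.115 7 [-0.018  -0.0158]
side -0.062 0.13 6 [-0.0176 -0.0164]
side -0.062 0.145 13 [-0.0184 -0.0162]
side -0.062 top slope [0.0267 0.157 ] min x -0.01811525136504295
side 0 0.145 13 [-0.0203 -0.0157]
side 0 top slope [0.0561 0.1543] min x -0.0188902444085385
side 0.062 0.085 6 [-0.0186 -0.0174]
side 0.062 0.1 6 [-0.0178 -0.0166]
side 0.062 0.145 6 [-0.0174 -0.0165]
side 0.062 top slope [0.0121 0.1565] min x -0.017113016987102023
```

The middle bracket hangs at home height at the plate. It tips about 2.5° forward within its play, so its hole sits roughly 3 mm low and 3 mm forward, and the tapered tip should lift it into line. Now I'll go to the rod, turning the tool as it moves.

>>> {"fn": "apply_moves", "kwargs": {"targets": [0, 0.05, -0.16, 0.24, 0, 0, 0.42, 0, 0.1, -0.32, 0.48, 0, 0, 0.6, 0, 0.1, -0.48, 0.72, 0, 0, 0.8, 0, 0.1, -0.64, 0.96, 0, 0, 1, 0, 0.1, -0.75, 1, 0, 0, 1, 0, 0.1, -0.75, 1, 0, 0, 1]}}

```text
clock: 9.25
eef_pos: [0.4113, -0.206, 0.2401]
tool_rot: [-0.352, 0.614, 0.35, 0.614]
ft_force: [1.2, -0.8, -0.8]
grip_width: 0.0852
```

>>> {"fn": "apply_moves", "kwargs": {"targets": [0, 0, 0, 0.24, 0, 0, 1, 0, 0, 0, 0.48, 0, 0, 1, 0, 0, 0, 0.72, 0, 0, 1, 0, 0, 0, 0.96, 0, 0, 1, 0, 0, 0, 1, 0, 0, 1]}}

```text
clock: 9.67
eef_pos: [0.4112, -0.2009, 0.2402]
tool_rot: [-0.189, 0.681, 0.19, 0.682]
ft_force: [-0.6, 0.4, 0.1]
grip_width: 0.0853
```

>>> {"fn": "apply_moves", "kwargs": {"targets": [0, 0, 0, 0.24, 0, 0, 1, 0, 0, 0, 0.48, 0, 0, 1, 0, 0, 0, 0.72, 0, 0, 1, 0, 0, 0, 0.82, 0, 0, 1, 0, 0, 0, 0.82, 0, 0, 1]}}

```text
clock: 10.08
eef_pos: [0.4109, -0.2007, 0.2404]
tool_rot: [-0.048, 0.705, 0.049, 0.706]
ft_force: [1.5, 0.1, -0.4]
grip_width: 0.0854
```

```bash
python3 look.py n wrist
python3 - <<'E'
from h import *
from workcell import bot
o=bot.get_obs()
for g in ([.4075,-.24,.16],[.4075,-.24,.046]): print(delta(g,want(-np.pi/2+.135),o))
E
```

```text
10.0833 [ 0.4109 -0.2007  0.2404] [-4.550e-01  1.520e-01 -8.300e-02  1.336e+00  1.000e-03  9.790e-01] [ 1.5  0.1 -0.4] 0.0854
([0.3216, -0.1538, -0.0352], [0.0072, 0.002, -0.0004])
([0.7776, -0.1539, -0.0357], [0.0072, 0.002, -0.0004])
```

View pics/n_wrist.png

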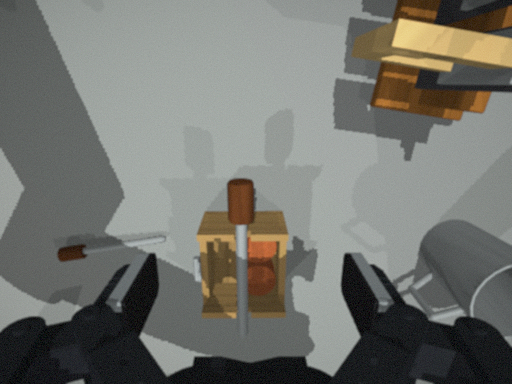

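The rod is in the tray, with its handle at about (241,200) and its tip at (244,330). The small look-alike is off to the left. I'll fit its cylinders.

```bash
cat >> h.py <<'E'
def cyl(q,r,y0,y1):
    rr=np.hypot(q[:,0],q[:,2])-r; yy=np.maximum(y0-q[:,1],q[:,1]-y1)
    return np.where(yy<0,np.where(rr<0,np.maximum(rr,yy),rr),np.hypot(np.maximum(rr,0),yy))
def rodsdf(q): return np.minimum(np.abs(cyl(q,.014,.07,.115)),np.abs(cyl(q,.0065,-.078,.07)))
def rloc(p,x): # x: X,Y,yaw,Z,pitch(tip->handle elevation)
    q=R.from_euler("zx",[x[2],x[4]]).inv().apply(p-np.array([x[0],x[1],x[3]])); return q
def fitrod(pts,x0,crops=(.015,.008,.005)):
    x=np.array(x0,float)
    for c in crops:
        P=pts[rodsdf(rloc(pts,x))<c]
        x=least_squares(lambda x:rodsdf(rloc(P,x)),x,loss="soft_l1",f_scale=.001,x_scale=[.01,.01,.1,.01,.1]).x
    return x,len(P),np.median(rodsdf(rloc(P,x)))
E
python3 - <<'E'
from h import *
from workcell import bot
o,d=pickle.load(open("n.pkl","rb"))
c="wrist"
w=cloud(d[c][1],d[c][2]).reshape(-1,3); S=w[np.isfinite(w).all(1)]; S=S[(S[:,2]>.055)&(S[:,2]<.09)]
x,n,e=fitrod(S,[.42,-.332,.135,.065,0]); print(x.round(4),n,e)
o2,d2=pickle.load(open("a.pkl","rb"))
for c in("top","side"):
    w=cloud(d2[c][1],d2[c][2]).reshape(-1,3); T=w[np.isfinite(w).all(1)]; T=T[(T[:,2]>.055)&(T[:,2]<.09)]
    y,nn,e=fitrod(T,x); print(c,y.round(4),nn,e)
a=R.from_euler("zx",[x[2],x[4]]).apply([0,1,0]); h=np.array([x[0],x[1],x[3]])+.0925*a; print("handle",h)
o=bot.get_obs()
for z in (.15,h[2]-.019): print(delta([h[0],h[1],z],want(-np.pi/2+x[2]),o))
E
```

```text
[ 0.4189 -0.3299  0.1431  0.0651 -0.0007] 2517 0.00037664249796437975
top [ 4.209e-01 -3.303e-01  1.375e-01  6.430e-02 -3.000e-04] 336 0.0010078866267513552
side [ 0.421  -0.3332  0.1377  0.0646 -0.0044] 453 0.0012875643460252386
handle [ 0.40568277 -0.2383891   0.06500177]
([0.3616, -0.1464, -0.0415], [-0.009, 0.002, -0.0004])
([0.7776, -0.1465, -0.042], [-0.009, 0.002, -0.0004])
```

>>> {"fn": "apply_moves", "kwargs": {"targets": [0.1, -0.1, -0.03, -0.009, 0.002, 0, 1, 0.2, -0.146, -0.042, -0.009, 0.002, 0, 1, 0.3, -0.146, -0.042, -0.009, 0.002, 0, 0.8, 0.38, -0.146, -0.042, -0.009, 0.002, 0, 0.7, 0.5, -0.146, -0.042, -0.009, 0.002, 0, 0.65, 0.6, -0.146, -0.042, -0.009, 0.002, 0, 0.65, 0.7, -0.146, -0.042, -0.009, 0.002, 0, 0.65, 0.785, -0.146, -0.042, -0.009, 0.002, 0, 0.65, 0.785, -0.146, -0.042, -0.009, 0.002, 0, 0.65, 0.785, -0.146, -0.042, -0.009, 0.002, 0, 0.65]}}

```text
clock: 10.97
eef_pos: [0.4042, -0.2378, 0.0436]
tool_rot: [-0.049, 0.706, 0.051, 0.704]
ft_force: [0.7, -0.8, 0.2]
grip_width: 0.0555
```

```bash
python3 look.py p wrist
python3 - <<'E'
from h import *
from workcell import bot
o=bot.get_obs()
print(delta([.4057,-.2384,.0435],want(-np.pi/2+.141),o),o["ft_force"])
E
```

```text
10.9667 [ 0.4042 -0.2378  0.0436] [-0.532  0.357 -0.37   0.846  0.     0.898] [ 0.7 -0.8  0.2] 0.0555
([0.0051, 0.0002, 0.0015], [0.0001, 0.0002, -0.0]) [-0.05806009 -0.521517   -0.01887665]
```

View pics/p_wrist.png

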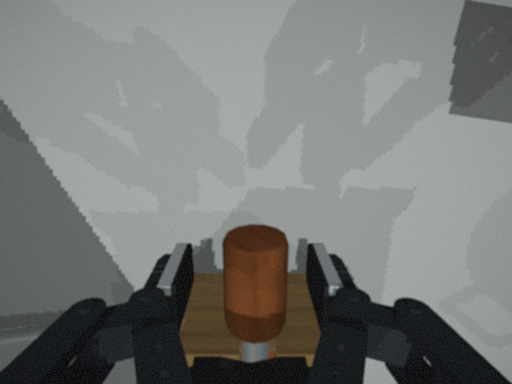

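The handle is centred between the pads at about (255,285). I'll close.

>>> {"fn": "apply_moves", "kwargs": {"targets": [0, 0, 0.002, 0, 0, 0, 0.3, 0, 0, 0.002, 0, 0, 0, 0, 0, 0, 0.002, 0, 0, 0, 0, 0, 0, 0.002, 0, 0, 0, 0, 0, 0, 0.002, 0, 0, 0, 0]}}

```text
clock: 11.43
eef_pos: [0.4068, -0.239, 0.0457]
tool_rot: [-0.05, 0.704, 0.049, 0.707]
ft_force: [0.8, 0.1, 4.3]
grip_width: 0.0263
```

>>> {"fn": "apply_moves", "kwargs": {"targets": [-0.03, 0, 0, 0, 0, 0, 0, -0.08, 0, 0, 0, 0, 0, 0, -0.16, 0, 0, 0, 0, 0, 0, -0.28, 0, 0, 0, 0, 0, 0, -0.42, 0, 0, 0, 0, 0, 0, -0.58, 0, 0, 0, 0, 0, 0, -0.74, 0, 0, 0, 0, 0, 0, -0.8, 0, 0, 0, 0, 0, 0, -0.8, 0, 0, 0, 0, 0, 0, -0.8, 0, 0, 0, 0, 0, 0]}}

```text
clock: 12.27
eef_pos: [0.4051, -0.2382, 0.2447]
tool_rot: [-0.049, 0.705, 0.049, 0.706]
ft_force: [-0.4, -0.5, -1.9]
grip_width: 0.0262
```

```bash
python3 look.py q wrist side
cat > rodh.py <<'E'
import sys
from h import *
o,d=pickle.load(open(sys.argv[1]+".pkl","rb")); T=toolT(o)
h=T[:3,3]-.019*T[:3,0]; ya=-T[:3,1]; 
y=np.arctan2(T[0,2]*0+T[1,2],T[0,2]); x0=[*(h[:2]-.0925*np.array([-np.sin(y),np.cos(y)])),y,h[2],0]
print("x0",np.round(x0,4),"tcp",T[:3,3].round(4))
for c in d:
    w=cloud(d[c][1],d[c][2]).reshape(-1,3); S=w[np.isfinite(w).all(1)]
    q=rloc(S,np.array(x0)); S=S[(np.hypot(q[:,0],q[:,2])<.035)]
    x,n,e=fitrod(S,x0,(.025,.012,.006)); print(c,x.round(4),n,e)
E
python3 rodh.py q
```

```text
12.2667 [ 0.4051 -0.2382  0.2447] [-0.532  0.175 -0.043  1.352  0.     0.9  ] [-0.4 -0.5 -1.9] 0.0262
x0 [ 0.418  -0.3298  0.1394  0.2637  0.    ] tcp [ 0.4051 -0.2382  0.2447]
wrist [ 0.4174 -0.3293  0.1427  0.2626  0.0102] 8245 0.00032792860102356935
side [ 0.4183 -0.332   0.1415  0.2602  0.0102] 466 0.0010371444313833642
```

View pics/q_wrist.png

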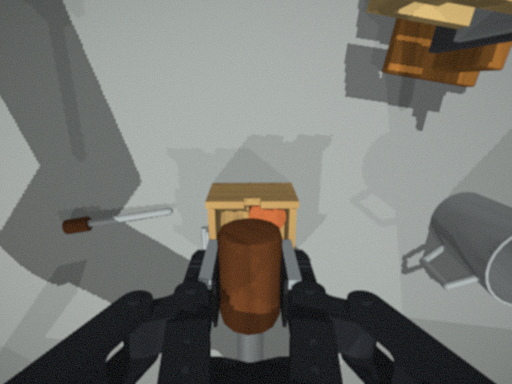

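View pics/q_side.png

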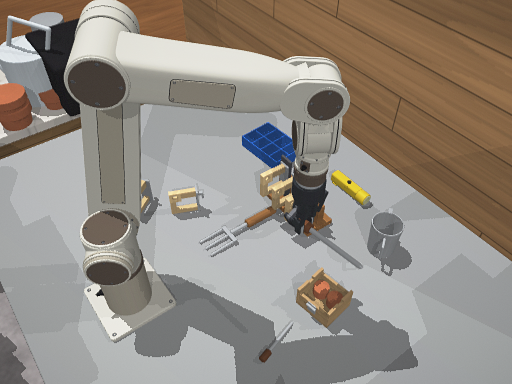

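The rod is held level by the handle, clear of the tray, with about 0.6° of tip droop. Now I'll carry it over to the rack's left side.

>>> {"fn": "apply_moves", "kwargs": {"targets": [-0.04, 0.15, 0.04, 0.05, 0, 0, 0, -0.04, 0.3, 0.08, 0.1, 0, 0, 0, -0.04, 0.46, 0.12, 0.15, 0, 0, 0, -0.04, 0.62, 0.16, 0.2, 0, 0, 0, -0.04, 0.78, 0.2, 0.25, 0, 0, 0, -0.04, 0.93, 0.25, 0.32, 0, 0, 0, -0.04, 0.93, 0.25, 0.32, 0, 0, 0]}}

```text
clock: 12.95
eef_pos: [0.4341, 0.0069, 0.2521]
tool_rot: [0.005, 0.709, -0.003, 0.706]
ft_force: [0.4, -0.6, -1.8]
grip_width: 0.0263
```

Run:
```python
from h import *
from workcell import bot
o=bot.get_obs(); print(o["clock"],o["eef_pos"])
g=gotopt([.506,-.0155,-.019],[0,.265,.2]); print(g,delta(g,want(-np.pi/2-.019),o))
```

```text
12.95 [0.4341111  0.00686775 0.25206182]
[0.5110347  0.24945217 0.2       ] ([0.2103, 0.9733, 0.2967], [0.0137, -0.0082, -0.0067])
```

>>> {"fn": "apply_moves", "kwargs": {"targets": [0, 0.16, 0.02, 0, 0, 0, 0, 0, 0.32, 0.05, 0.012, -0.008, -0.006, 0, 0, 0.48, 0.1, 0.012, -0.008, -0.006, 0, 0, 0.64, 0.15, 0.012, -0.008, -0.006, 0, 0, 0.8, 0.2, 0.012, -0.008, -0.006, 0, 0, 0.97, 0.26, 0.012, -0.008, -0.006, 0, 0.06, 0.97, 0.296, 0.012, -0.008, -0.006, 0, 0.14, 0.97, 0.296, 0.012, -0.008, -0.006, 0, 0.21, 0.97, 0.296, 0.012, -0.008, -0.006, 0, 0.21, 0.97, 0.296, 0.012, -0.008, -0.006, 0]}}

```text
clock: 13.78
eef_pos: [0.5103, 0.2401, 0.1949]
tool_rot: [0.006, 0.71, -0.012, 0.704]
ft_force: [-1.0, 0.1, -1.6]
grip_width: 0.0262
```

```bash
python3 look.py r wrist side top; python3 rodh.py r; python3 rk.py r
```

```text
13.7833 [0.5103 0.2401 0.1949] [ 0.442  0.393  0.124  1.312 -0.005  2.039] [-1.   0.1 -1.6] 0.0262
x0 [ 0.5081  0.1478 -0.0256  0.2139  0.    ] tcp [0.5103 0.2401 0.1949]
wrist [ 0.5076  0.1483 -0.0224  0.2136  0.0014] 8229 0.0003252894595686326
side [ 0.5099  0.1455 -0.0139  0.2154  0.0041] 262 0.0014079526224390917
top [ 0.5122  0.149  -0.0205  0.2177  0.0027] 310 0.0008370948748079852
wrist rack [ 0.5312 -0.015   0.0863  0.0006] 443 0.0011524591100055548
wrist mid [ 0.5312 -0.015   0.0863  0.0006] 0 nan local [[0. 0. 0.]]
  top z -0.062 0 None
  top z 0 0 None
  top z 0.062 0 None
side rack [ 5.051e-01 -1.800e-02 -2.010e-02  1.000e-04] 1912 0.0016383786506950111
side mid [ 0.5038 -0.0187 -0.0258 -0.002 ] 520 0.001344566141400873 local [[-0.0013 -0.0007 -0.0021]]
  top z -0.062 90 0.157
  top z 0 78 0.1554
  top z 0.062 80 0.1575
top rack [ 5.073e-01 -1.470e-02 -2.010e-02  3.000e-04] 985 0.0011245624129089873
top mid [ 0.5029 -0.0155 -0.0282 -0.0013] 222 0.001292002407499061 local [[-0.0045 -0.0009 -0.0016]]
  top z -0.062 100 0.1576
  top z 0 100 0.1552
  top z 0.062 100 0.1579
  return _methods._mean(a, axis=axis, dtype=dtype,
  ret = ret.dtype.type(ret / rcount)
```

View pics/r_wrist.png

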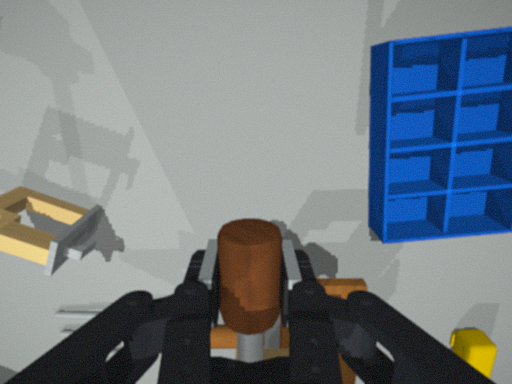

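View pics/r_side.png

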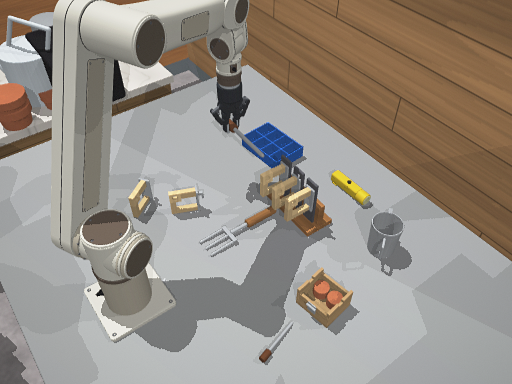

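The rod is left of the rack at about (245,145) in the side view, and the wrist view shows the handle held at (250,275). I'll lower it near hole height a little clear of the bracket and measure again.

>>> {"fn": "apply_moves", "kwargs": {"targets": [0.06, 0.04, -0.005, 0.004, 0, 0, 0, 0.14, 0.04, -0.005, 0.004, 0, 0, 0, 0.22, 0.04, -0.005, 0.004, 0, 0, 0, 0.29, 0.04, -0.005, 0.004, 0, 0, 0, 0.29, 0.04, -0.005, 0.004, 0, 0, 0, 0.29, 0.04, -0.005, 0.004, 0, 0, 0]}}

```text
clock: 14.43
eef_pos: [0.5131, 0.251, 0.1298]
tool_rot: [0.009, 0.706, -0.011, 0.708]
ft_force: [0.8, 0.5, -2.3]
grip_width: 0.0264
```

```bash
python3 look.py s wrist side top; python3 rodh.py s; python3 rk.py s 2>/dev/null | grep rack
python3 - <<'E'
from h import *
o,d=pickle.load(open("s.pkl","rb")); p=d["side"][0]
cv2.imwrite("pics/s_s.png",cv2.resize(p[110:230,210:340,::-1],None,fx=5,fy=5,interpolation=cv2.INTER_CUBIC))
p=d["top"][0]
cv2.imwrite("pics/s_t.png",cv2.resize(p[110:220,170:320,::-1],None,fx=5,fy=5,interpolation=cv2.INTER_CUBIC))
E
```

```text
14.4333 [0.5131 0.251  0.1298] [ 0.457  0.44   0.019  1.149 -0.005  2.057] [ 0.8  0.5 -2.3] 0.0264
x0 [ 0.5104  0.1586 -0.0289  0.1488  0.    ] tcp [0.5131 0.251  0.1298]
wrist [ 0.5099  0.1591 -0.0254  0.1481  0.0062] 8245 0.00032914892770026776
side [ 0.5119  0.1563 -0.0211  0.1485  0.0064] 229 0.001742001580606091
top [ 0.5134  0.1584 -0.0236  0.149   0.0011] 270 0.0010249692090685569
wrist rack [ 0.5065 -0.0155 -0.02    0.    ] 0 nan
side rack [ 5.049e-01 -1.780e-02 -2.200e-02 -3.000e-04] 1909 0.0016251106554488505
top rack [ 5.074e-01 -1.430e-02 -1.660e-02  5.000e-04] 985 0.0010850203839784106
```

View pics/s_s.png

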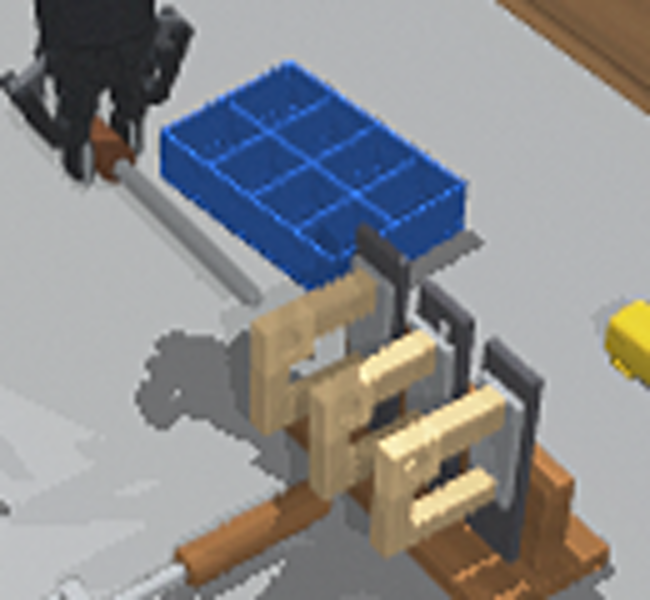

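View pics/s_t.png

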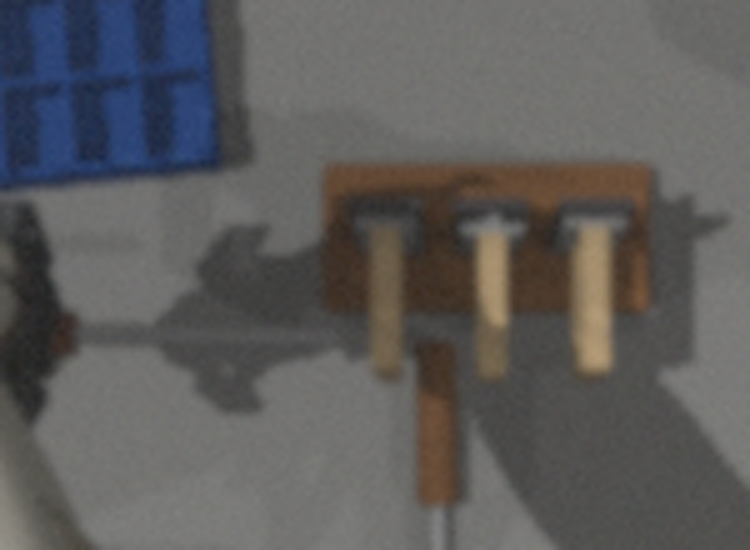

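Both fixed cameras agree: the rod axis is about 3 mm too far in +x and 8.6 mm too high. I'll correct that and approach the face.

>>> {"fn": "apply_moves", "kwargs": {"targets": [0.018, 0, -0.007, 0, 0, 0, 0, 0.036, 0, -0.0135, 0, 0, 0, 0, 0.036, -0.03, -0.0135, 0, 0, 0, 0, 0.036, -0.05, -0.0135, 0, 0, 0, 0, 0.036, -0.05, -0.0135, 0, 0, 0, 0, 0.036, -0.05, -0.0135, 0, 0, 0, 0]}}

```text
clock: 15.08
eef_pos: [0.5096, 0.2384, 0.1206]
tool_rot: [0.009, 0.706, -0.011, 0.709]
ft_force: [-0.0, 0.5, -0.8]
grip_width: 0.0264
```

```bash
python3 look.py t side top side; python3 rodh.py t; python3 rk.py t 2>/dev/null | grep rack
python3 - <<'E'
from h import *
o,d=pickle.load(open("t.pkl","rb")); p=d["side"][0]
cv2.imwrite("pics/t_s.png",cv2.resize(p[130:220,230:320,::-1],None,fx=6.5,fy=6.5,interpolation=cv2.INTER_CUBIC))
E
```

```text
15.0833 [0.5096 0.2384 0.1206] [ 0.44   0.43  -0.021  1.117 -0.005  2.04 ] [-0.   0.5 -0.8] 0.0264
x0 [ 0.5068  0.146  -0.0294  0.1396  0.    ] tcp [0.5096 0.2384 0.1206]
side [ 0.5088  0.1283 -0.0326  0.1377  0.0055] 216 0.0014421752430401726
top [ 0.5085  0.1169  0.0062  0.144  -0.127 ] 271 0.0020654991381786024
side rack [ 5.046e-01 -1.780e-02 -2.300e-02 -1.000e-04] 1899 0.0016971404125616374
top rack [ 5.076e-01 -1.440e-02 -1.830e-02  4.000e-04] 987 0.0010640696173030394
```

View pics/t_s.png

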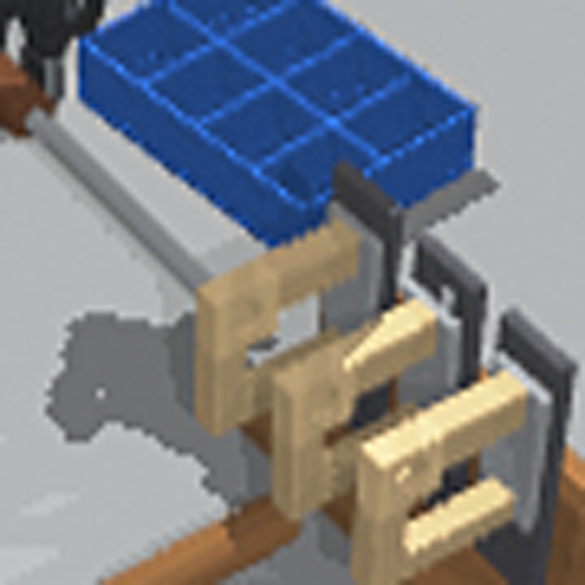

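```bash
cat > rodt.py <<'E'
import sys
from h import *
o,d=pickle.load(open(sys.argv[1]+".pkl","rb")); T=toolT(o); ymin=float(sys.argv[2])
h=T[:3,3]-.019*T[:3,0]; y=np.arctan2(T[1,2],T[0,2])
x0=[*(h[:2]-.0925*np.array([-np.sin(y),np.cos(y)])),y,h[2],.004]
RK=dict(side=[.5049,-.0179,-.021,-.0001],top=[.5075,-.0145,-.018,.0004])
for c in ("side","top"):
    w=cloud(d[c][1],d[c][2]).reshape(-1,3); S=w[np.isfinite(w).all(1)]
    S=S[(S[:,1]>ymin)&(S[:,1]<h[1]-.026)]
    for it in range(4):
        if it==0: x=np.array(x0)
        q=rloc(S,x); k=abs(cyl(q,.0065,-1,1))<(.01,.006,.004,.004)[it]; P=S[k]
        f=lambda v: cyl(rloc(P,np.array([v[0],x0[1],v[1],v[2],v[3]])),.0065,-1,1)
        v=least_squares(f,[x[0],x[2],x[3],x[4]],loss="soft_l1",f_scale=.001,x_scale=[.01,.1,.01,.1]).x; x=np.array([v[0],x0[1],v[1],v[2],v[3]])
    r=RK[c]
    print(c,len(P),x.round(4),np.median(abs(f(v))).round(5))
    for ly in (.163,.07,0.):
        # rod point at rack-local y=ly
        wy=r[1]+ly; t=wy-x[1]; px=x[0]-np.tan(x[2])*t; pz=x[3]+np.tan(x[4])*t
        print("   ly",ly,"dx %.4f dz %.4f"%(px-(r[0]-np.sin(r[2])*ly),pz-.14-r[3]))
E
for f in s t; do python3 rodt.py $f .066; done
```

```text
side 128 [ 0.5124  0.1586 -0.0395  0.1484  0.0127] 0.00142
   ly 0.163 dx 0.0035 dz 0.0083
   ly 0.07 dx 0.0018 dz 0.0071
   ly 0.0 dx 0.0005 dz 0.0062
top 210 [ 0.5134  0.1586 -0.0217  0.1492  0.0132] 0.00094
   ly 0.163 dx 0.0028 dz 0.0087
   ly 0.07 dx 0.0024 dz 0.0074
   ly 0.0 dx 0.0022 dz 0.0065
side 128 [ 0.5092  0.146  -0.0274  0.1379  0.0122] 0.00116
   ly 0.163 dx 0.0009 dz -0.0020
   ly 0.07 dx 0.0003 dz -0.0031
   ly 0.0 dx -0.0002 dz -0.0040
top 194 [ 0.5084  0.146  -0.0221  0.1385  0.011 ] 0.00085
   ly 0.163 dx -0.0019 dz -0.0018
   ly 0.07 dx -0.0023 dz -0.0029
   ly 0.0 dx -0.0026 dz -0.0036
```

The tip droop is about 0.012 rad and leaves the tip 3 mm low. I'll level it by turning the tool, with a small yaw trim.

>>> {"fn": "apply_moves", "kwargs": {"targets": [0, 0, 0, -0.01, 0, -0.024, 0, 0, 0, 0, -0.01, 0, -0.024, 0, 0, 0, 0, -0.01, 0, -0.024, 0]}}

```text
clock: 15.48
eef_pos: [0.5095, 0.2393, 0.1204]
tool_rot: [0.003, 0.706, -0.013, 0.708]
ft_force: [-0.5, 0.7, -1.2]
grip_width: 0.0265
```

```bash
python3 look.py u side top; python3 rodt.py u .066;  python3 - <<'E'
from h import *
o,d=pickle.load(open("u.pkl","rb")); p=d["top"][0]
cv2.imwrite("pics/u_t.png",cv2.resize(p[120:210,180:320,::-1],None,fx=5.5,fy=5.5,interpolation=cv2.INTER_CUBIC))
E
```

```text
15.4833 [0.5095 0.2393 0.1204] [ 0.447  0.435 -0.014  1.125 -0.015  2.041] [-0.5  0.7 -1.2] 0.0265
side 145 [ 0.509   0.1471 -0.0242  0.1391 -0.0024] 0.00099
   ly 0.163 dx 0.0006 dz -0.0008
   ly 0.07 dx 0.0003 dz -0.0005
   ly 0.0 dx 0.0001 dz -0.0004
top 193 [ 0.5097  0.1471 -0.0139  0.1394 -0.0053] 0.00102
   ly 0.163 dx -0.0007 dz -0.0010
   ly 0.07 dx -0.0003 dz -0.0005
   ly 0.0 dx -0.0000 dz -0.0002
```

View pics/u_t.png

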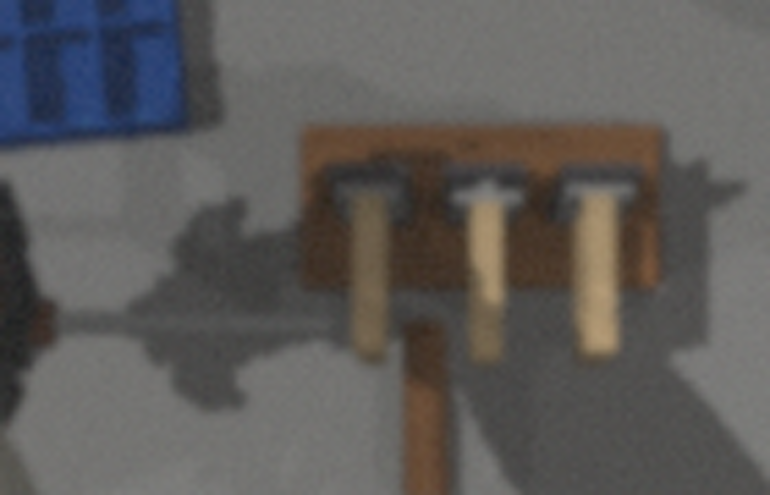

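The errors are now within 0.7 mm at the tip. I'll slide through the first bracket in small steps.

>>> {"fn": "apply_moves", "kwargs": {"targets": [0.0025, -0.03, -0.002, 0, 0, 0, 0, 0.003, -0.06, -0.002, 0, 0, 0, 0, 0.003, -0.09, -0.001, 0, 0, 0, 0, 0.0035, -0.12, -0.001, 0, 0, 0, 0, 0.004, -0.15, -0.001, 0, 0, 0, 0, 0.0045, -0.18, 0, 0, 0, 0, 0, 0.0045, -0.18, 0, 0, 0, 0, 0]}}

```text
clock: 16.17
eef_pos: [0.5084, 0.192, 0.12]
tool_rot: [0.003, 0.706, -0.015, 0.708]
ft_force: [-0.8, -0.3, -1.6]
grip_width: 0.0264
```

```bash
python3 look.py v side top; python3 rodt.py v .07;  python3 - <<'E'
from h import *
o,d=pickle.load(open("v.pkl","rb")); p=d["side"][0]
print(o["ft_force"],o["ft_torque"])
cv2.imwrite("pics/v_s.png",cv2.resize(p[130:220,230:320,::-1],None,fx=6.5,fy=6.5,interpolation=cv2.INTER_CUBIC))
E
```

```text
16.1667 [0.5084 0.192  0.12  ] [ 0.37   0.4   -0.071  1.103 -0.016  1.967] [-0.8 -0.3 -1.6] 0.0264
side 96 [ 0.5072  0.0998 -0.0203  0.1395  0.0184] 0.00092
   ly 0.163 dx -0.0002 dz 0.0005
   ly 0.07 dx -0.0002 dz -0.0013
   ly 0.0 dx -0.0001 dz -0.0025
top 127 [ 0.5082  0.0998 -0.0203  0.1389 -0.0022] 0.00108
   ly 0.163 dx -0.0012 dz -0.0016
   ly 0.07 dx -0.0014 dz -0.0014
   ly 0.0 dx -0.0016 dz -0.0013
[-0.7593646  -0.27525623 -1.6031408 ] [ 0.0945555  -0.0042126   0.03440706]
```

View pics/v_s.png

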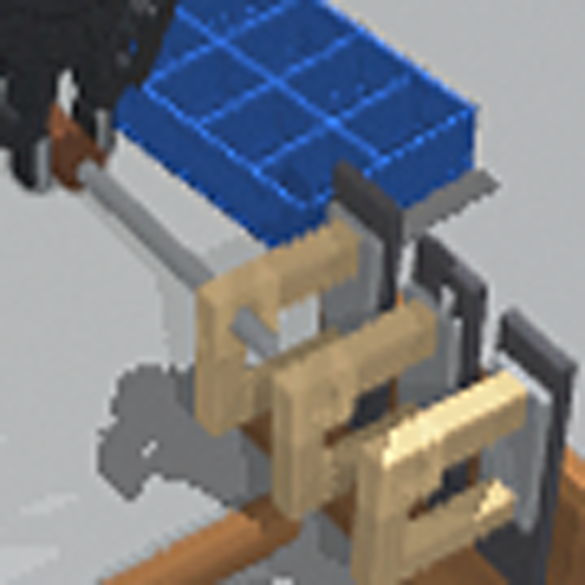

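The rod passes the first hole without force; its tip is at about (265,345) in the crop. Next the middle bracket, gently.

>>> {"fn": "apply_moves", "kwargs": {"targets": [0, -0.03, 0, 0, 0, 0, 0, 0, -0.06, 0, 0, 0, 0, 0, 0, -0.08, 0.0005, 0, 0, 0, 0, 0.0005, -0.1, 0.0005, 0, 0, 0, 0, 0.001, -0.12, 0.001, 0, 0, 0, 0]}}

```text
clock: 16.68
eef_pos: [0.5079, 0.1634, 0.1202]
tool_rot: [0.003, 0.706, -0.014, 0.708]
ft_force: [0.2, 0.5, -1.3]
grip_width: 0.0266
```

>>> {"fn": "apply_moves", "kwargs": {"targets": [0, -0.02, 0, 0, 0, 0, 0, 0, -0.04, 0, 0, 0, 0, 0, 0.0005, -0.06, 0, 0, 0, 0, 0, 0.0005, -0.08, 0, 0, 0, 0, 0, 0.001, -0.1, 0, 0, 0, 0, 0, 0.001, -0.1, 0, 0, 0, 0, 0]}}

```text
clock: 17.18
eef_pos: [0.5074, 0.138, 0.1203]
tool_rot: [0.003, 0.706, -0.014, 0.708]
ft_force: [1.2, 0.3, -1.3]
grip_width: 0.0264
```

```bash
python3 look.py w side top wrist; python3 rodt.py w .07;  python3 - <<'E'
from h import *
o,d=pickle.load(open("w.pkl","rb")); p=d["side"][0]
print(o["ft_force"],o["ft_torque"])
cv2.imwrite("pics/w_s.png",cv2.resize(p[130:220,230:320,::-1],None,fx=6.5,fy=6.5,interpolation=cv2.INTER_CUBIC))
E
```

```text
17.1833 [0.5074 0.138  0.1203] [ 0.275  0.366 -0.122  1.084 -0.016  1.87 ] [ 1.2  0.3 -1.3] 0.0264
side 46 [ 0.507   0.0458 -0.0204  0.1401 -0.0403] 0.00099
   ly 0.163 dx 0.0007 dz -0.0038
   ly 0.07 dx 0.0008 dz -0.0000
   ly 0.0 dx 0.0008 dz 0.0028
top 57 [ 0.5071  0.0458 -0.0188  0.1385 -0.0038] 0.0009
   ly 0.163 dx -0.0014 dz -0.0023
   ly 0.07 dx -0.0015 dz -0.0019
   ly 0.0 dx -0.0015 dz -0.0016
[ 1.17597088  0.27864517 -1.25608764] [ 0.09306188 -0.02896869  0.04156916]
```

View pics/w_s.png

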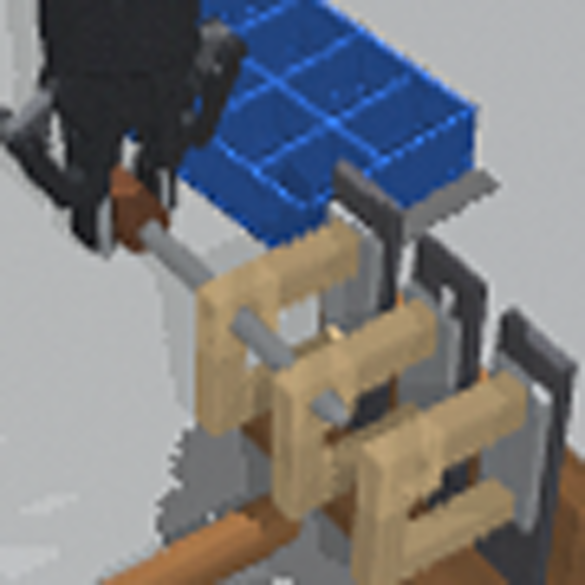

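View pics/w_wrist.png

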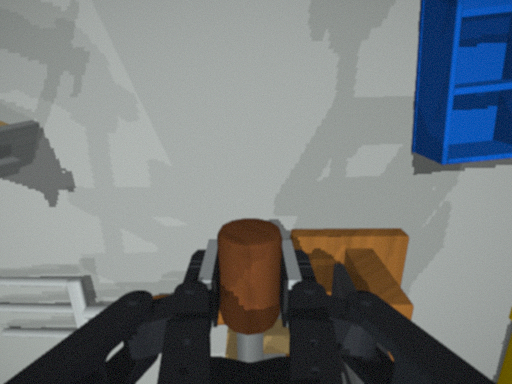

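The rod is through the middle bracket with negligible force; its tip shows at about (340,405). On to the third.

>>> {"fn": "apply_moves", "kwargs": {"targets": [-0.003, -0.02, 0.001, 0, 0, 0, 0, -0.003, -0.04, 0.002, 0, 0, 0, 0, -0.003, -0.06, 0.002, 0, 0, 0, 0, -0.003, -0.08, 0.002, 0, 0, 0, 0, -0.003, -0.1, 0.002, 0, 0, 0, 0, -0.0025, -0.12, 0.0025, 0, 0, 0, 0, -0.002, -0.14, 0.003, 0, 0, 0, 0, -0.002, -0.16, 0.003, 0, 0, 0, 0]}}

```text
clock: 18.0
eef_pos: [0.5071, 0.0983, 0.1213]
tool_rot: [0.003, 0.706, -0.014, 0.708]
ft_force: [-0.6, 0.2, -1.5]
grip_width: 0.0259
```

>>> {"fn": "apply_moves", "kwargs": {"targets": [0, -0.02, 0, 0, 0, 0, 0, 0, -0.04, 0, 0, 0, 0, 0, 0.0005, -0.06, 0, 0, 0, 0, 0, 0.001, -0.072, 0, 0, 0, 0, 0, 0.001, -0.072, 0, 0, 0, 0, 0]}}

```text
clock: 18.42
eef_pos: [0.5067, 0.0802, 0.1214]
tool_rot: [0.003, 0.706, -0.014, 0.708]
ft_force: [-0.2, -0.5, -2.7]
grip_width: 0.0262
```

```bash
python3 look.py x side top
python3 - <<'E'
from h import *
o,d=pickle.load(open("x.pkl","rb")); p=d["side"][0]
cv2.imwrite("pics/x_s.png",cv2.resize(p[130:220,230:320,::-1],None,fx=6.5,fy=6.5,interpolation=cv2.INTER_CUBIC))
E
```

```text
18.4167 [0.5067 0.0802 0.1214] [ 0.166  0.34  -0.156  1.073 -0.016  1.762] [-0.2 -0.5 -2.7] 0.0262
```

View pics/x_s.png

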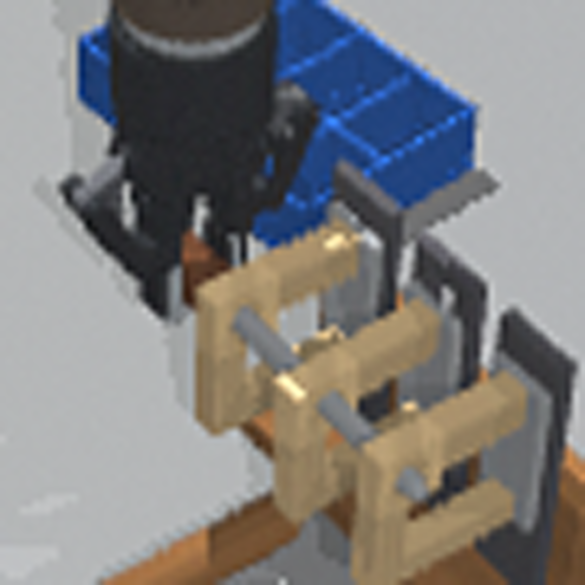

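The rod runs through all three holes, with its tip emerging at about (420,490) in the crop. I'll creep until the shoulder touches.

>>> {"fn": "apply_moves", "kwargs": {"targets": [0, -0.006, 0, 0, 0, 0, 0, 0, -0.012, 0, 0, 0, 0, 0, 0, -0.018, 0, 0, 0, 0, 0, 0, -0.022, 0, 0, 0, 0, 0, 0, -0.022, 0, 0, 0, 0, 0]}}

```text
clock: 18.93
eef_pos: [0.5067, 0.0764, 0.1216]
tool_rot: [0.004, 0.706, -0.013, 0.708]
ft_force: [-0.1, 4.4, -1.7]
grip_width: 0.0264
```

>>> {"fn": "apply_moves", "kwargs": {"targets": [0, -0.005, 0, 0, 0, 0, 0, 0, -0.01, 0, 0, 0, 0, 0, 0, -0.01, 0, 0, 0, 0, 0]}}

```text
clock: 19.18
eef_pos: [0.5067, 0.0764, 0.1216]
tool_rot: [0.005, 0.706, -0.01, 0.708]
ft_force: [0.2, 11.2, -2.7]
grip_width: 0.0264
```

```bash
python3 look.py y side top
python3 - <<'E'
from h import *
o,d=pickle.load(open("y.pkl","rb")); p=d["side"][0]
cv2.imwrite("pics/y_s.png",cv2.resize(p[130:220,230:320,::-1],None,fx=6.5,fy=6.5,interpolation=cv2.INTER_CUBIC))
E
python3 rk.py y 2>/dev/null
```

```text
19.1833 [0.5067 0.0764 0.1216] [ 0.155  0.338 -0.159  1.071 -0.008  1.746] [ 0.2 11.2 -2.7] 0.0264
side rack [ 5.045e-01 -1.860e-02 -1.970e-02  1.000e-04] 1884 0.0018855721179400903
side mid [ 0.5033 -0.0208 -0.0069 -0.0018] 499 0.0012775131950422177 local [[-0.0012 -0.0022 -0.0019]]
  top z -0.062 101 0.1565
  top z 0 78 0.1553
  top z 0.062 87 0.1574
top rack [ 5.072e-01 -1.620e-02 -1.850e-02  4.000e-04] 840 0.0014085508315422792
top mid [ 5.039e-01 -1.770e-02  2.700e-03 -5.000e-04] 250 0.0010754729710162683 local [[-0.0033 -0.0015 -0.001 ]]
  top z -0.062 100 0.1578
  top z 0 114 0.156
  top z 0.062 23 0.1575
```

View pics/y_s.png

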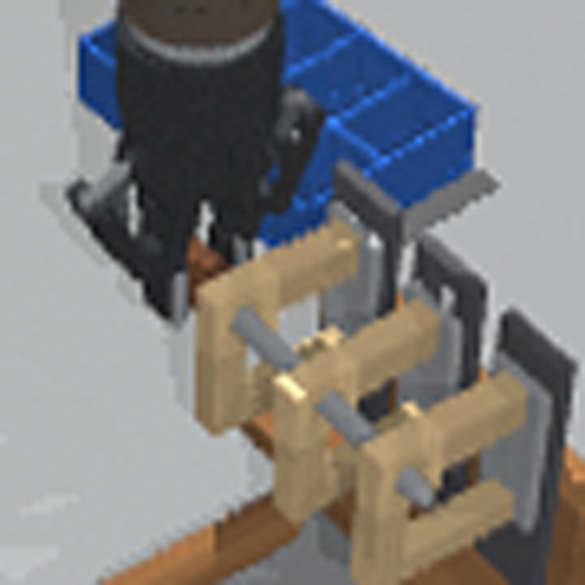

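The handle's shoulder is against the left bracket, and force rose to 11 N with no more motion. I'll unload, open and leave upwards.

>>> {"fn": "apply_moves", "kwargs": {"targets": [0.001, 0.006, 0, 0, 0, 0, 0, 0.002, 0.011, 0, 0, 0, 0, 0, 0.002, 0.011, 0, 0, 0, 0, 0.1, 0.002, 0.011, 0, 0, 0, 0, 0.35, 0.002, 0.011, 0, 0, 0, 0, 0.5, 0.002, 0.011, 0, 0, 0, 0, 0.65, 0.002, 0.011, 0, 0, 0, 0, 0.65, 0.002, 0.011, 0, 0, 0, 0, 0.65]}}

```text
clock: 19.95
eef_pos: [0.5068, 0.0752, 0.1211]
tool_rot: [0.003, 0.706, -0.014, 0.709]
ft_force: [-0.5, 0.3, 1.1]
grip_width: 0.0556
```

```bash
python3 look.py z wrist side
```

```text
19.95 [0.5068 0.0752 0.1211] [ 0.157  0.339 -0.159  1.071 -0.016  1.752] [-0.5  0.3  1.1] 0.0556
```

View pics/z_wrist.png

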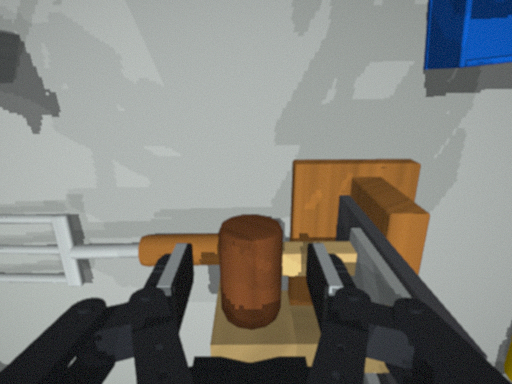

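The fingers are clear on both sides of the handle at (250,270). I'll rise straight up and then move aside.

>>> {"fn": "apply_moves", "kwargs": {"targets": [-0.06, 0, 0, 0, 0, 0, 0.65, -0.16, 0, 0, 0, 0, 0, 0.65, -0.3, 0, 0, 0, 0, 0, 0.65, -0.44, 0, 0, 0, 0, 0, 0.65, -0.5, 0.1, -0.1, 0, 0, 0, 0.65, -0.5, 0.3, -0.2, 0, 0, 0, 0.65, -0.5, 0.5, -0.35, 0, 0, 0, 0.65, -0.5, 0.7, -0.5, 0, 0, 0, 0.65, -0.5, 0.7, -0.5, 0, 0, 0, 0.65, -0.5, 0.7, -0.5, 0, 0, 0, 0.65, -0.5, 0.7, -0.5, 0, 0, 0, 0.65]}}

```text
clock: 20.97
eef_pos: [0.3834, 0.2579, 0.2429]
tool_rot: [0.001, 0.706, -0.011, 0.708]
ft_force: [0.1, 0.1, 0.2]
grip_width: 0.0556
```

```bash
python3 look.py zz side top; python3 rk.py zz 2>/dev/null
python3 - <<'E'
from h import *
o,d=pickle.load(open("zz.pkl","rb")); p=d["side"][0]
cv2.imwrite("pics/zz_s.png",cv2.resize(p[130:220,230:320,::-1],None,fx=6.5,fy=6.5,interpolation=cv2.INTER_CUBIC))
p=d["top"][0]
cv2.imwrite("pics/zz_t.png",cv2.resize(p[110:220,170:320,::-1],None,fx=5,fy=5,interpolation=cv2.INTER_CUBIC))
for c in("side","top"):
    w=cloud(d[c][1],d[c][2]).reshape(-1,3); S=w[np.isfinite(w).all(1)]
    S=S[(S[:,1]>.058)&(S[:,1]<.13)&(abs(S[:,0]-.507)<.03)&(S[:,2]>.11)]
    x,n,e=fitrod(S,[.507,-.0155,-.02,.139,0],(.008,.006,.005)); print(c,x.round(4),n,e,"handle end y",np.percentile(S[:,1],99))
E
```

```text
20.9667 [0.3834 0.2579 0.2429] [ 0.601  0.165 -0.06   1.351 -0.014  2.19 ] [0.1 0.1 0.2] 0.0556
side rack [ 5.048e-01 -1.810e-02 -1.960e-02 -1.000e-04] 1887 0.0017048752773392625
side mid [ 0.5031 -0.0189 -0.0283 -0.0024] 499 0.001343551719528351 local [[-0.0017 -0.0008 -0.0023]]
  top z -0.062 92 0.1575
  top z 0 77 0.1554
  top z 0.062 87 0.1571
top rack [ 5.072e-01 -1.370e-02 -1.760e-02  5.000e-04] 1033 0.001221794887467622
top mid [ 0.5032 -0.015  -0.0277 -0.0009] 237 0.001100653766201806 local [[-0.004  -0.0014 -0.0014]]
  top z -0.062 99 0.1577
  top z 0 100 0.1558
  top z 0.062 102 0.1578
side [ 0.5047 -0.0169 -0.0408  0.1385 -0.009 ] 89 0.0010602252202836122 handle end y 0.09846404173988679
top [ 0.5072 -0.0155 -0.0218  0.1362  0.0151] 126 0.0008777341529560478 handle end y 0.09960697839562635
```

View pics/zz_s.png

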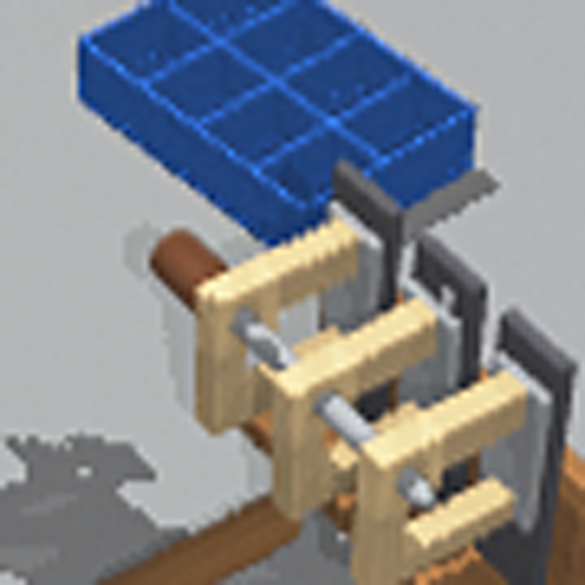

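View pics/zz_t.png

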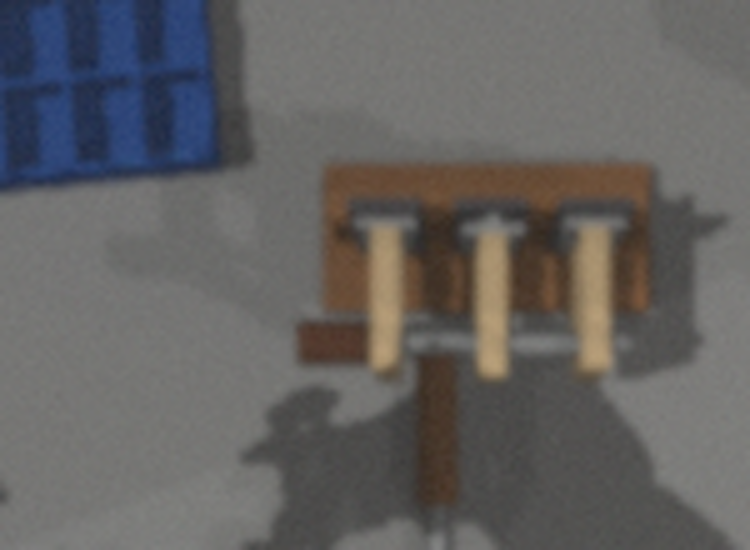

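View pics/zz_side.png

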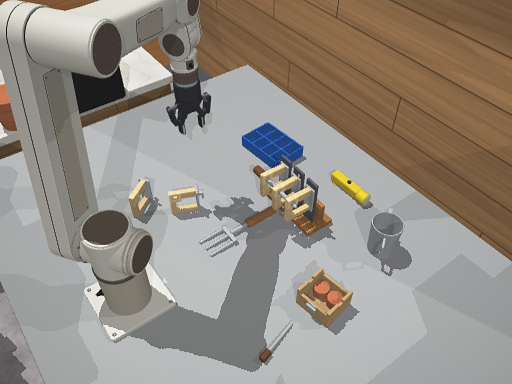

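The rod passes through all three holes with its handle against the left bracket, at about (190,265) in the crop. Its tip shows past the right bracket, and the bystanders haven't moved. I'll hand it in.

```bash
python3 -c "
from workcell import bot
print(bot.job_done()); print(bot.get_obs()['clock'])"
```

```text
the job is handed in; nothing more can be done
None
the job is handed in; nothing more can be done
```

The tool rail is up. I hooked the farthest loose bracket into the middle upright and pressed it down until the force rose to about 36 N. Then I slid the larger rod from the tray through all three holes, with the handle on the rack's left, until its shoulder met the left bracket at about 11 N. I let go, moved the arm clear and handed the job in at about 21 s. The hand-in gave no verdict.

Last checks:
- **Rod:** the last pictures show it through all three brackets with its handle against the left one. The fitted rod middle lies within about 2 mm of the rail line along y.
- **Middle bracket:** it hangs with its hole about 2 mm low, within the stated 1 to 3 mm. Its hole is also about 2 to 4 mm nearer the robot, because it tips roughly 2.5° forward in its play.
- **Bystanders and arm:** the jug, seed tray, hand fork and torch look unmoved. The arm stood clear with no force on it.
- **Disagreements:** the cameras differed by 2 to 4 mm in absolute position. At the end they also disagreed on the rod's height and tilt, by about 2 mm and 0.02 rad, from few visible points.

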